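Zero the layout fence, lay the solder tools along it and lower the keeper

TASK

Put the soldering iron and the desoldering pump away behind the keeper of the layout fence on the bench. First turn the fence's knob until its pointer is on the zero mark; then slide the two tools along the bench, without picking them up, until each lies flat and flush along the fence, one on either side of the keeper's arm, both tips still to the left; last swing the keeper right down in front of them. Do not disturb the jar, the reel or the charger.

Things in the scene. Friction and masses are not known exactly. Their poses are not given: they have to be found in the camera images.
- layout_fence: Low metal fence fixed on the bench. Its x points away from the robot, y left along the fence, z up; origin on the bench, mid-fence, on the front face's place at knob 0. Front face: y -170 to +170 mm, 23 mm high; tools are pushed against it towards +x. It stands 8 mm forward (-x) per rad of knob angle and slips back, turning the knob, if pushed with over about 12 N. Base plate behind: 10 mm high, to x +92, y -180 to +60.
- knob (a joint): angle of the fence's knob about its vertical axis, rad; 0 = pointer on the long zero mark, pointing to -x of layout_fence (the front). Grows counter-clockwise seen from above; range -0.7 to 1.6, starts positive, stays where it is left, takes about 0.1 N m.
- knob_grip (a point): on the knob's axis, half-way up its bar grip, behind the fence's right half. The grip is an upright bar 40 long, 13 thick, 30 tall (15 mm below to 15 above this point), top 63 mm over the bench; it lies along the pointer: at knob angle q along layout_fence's x axis turned by q. Scale disc of radius 34 mm below, its top 27 mm over the bench.
- keeper (a joint): angle of the keeper about its hinge, rad; 0 = fully down (a stop), up to 2.85 = folded up and back; starts folded back. A stiff hinge: it stays where it is left; about 2 N at the bar moves it.
- keeper_bar (a point): middle of the keeper's bar: round steel, 10 mm thick (13 at its sleeves), 120 mm long along layout_fence's y (60 either side), joined here to its 10 mm arm. At keeper angle q it lies, from keeper_hinge, at x = -64 cos q - 30 sin q, z = 64 sin q - 30 cos q mm (layout_fence axes). Down, it is 20 mm over the bench, in front of the tools, 36 mm before the fence's zero face.
- keeper_hinge (a point): the keeper's hinge axis (along layout_fence's y), 50 mm over the bench, at x = +28, y = 0 mm of layout_fence, between two cheeks 60 mm high that reach to y = +-20 mm.
- iron_centre (a point): middle of the soldering iron's length, half-way up (10 mm). 155 mm long along its own y axis, which points from tip to butt; handle 20 mm wide and tall, two 22 mm collars, from 8 mm on the tip side of this point to the butt; the rest a thin shaft. 80 g, balances about 30 mm towards the butt (+y). Lies before the fence, skewed up to 0.3 rad, tip left; sides of iron and pump vary.
- iron_tip (a point): on the iron's axis, 7 mm short of the tip's end.
- pump_centre (a point): middle, and balance point, of the desoldering pump, half-way up (9.5 mm): a blue syringe-like tube 151 mm long along its own y axis, which points from the thin plunger rod with its button to the tapered nozzle (the tip); body 18 mm wide, 19 mm tall, two collars of 20 and 22 mm, 80 g. Lies before the fence beside the iron, skewed up to 0.3 rad, tip left.
- pump_tip (a point): on the pump's axis, 6 mm short of its tip's end.
- small_jar: small white jar with a screw lid, 31 mm across, 45 mm high, loose, on the robot's side of the tools; origin at the centre of its underside. To be left alone.
- reel: solder reel lying on its flange, 52 mm across, 32 mm high, loose; origin at the centre of its underside. To be left alone.
- charger: flat charger block, 95 x 58 x 26 mm, loose; origin at the centre of its underside. To be left alone.
There are look-alikes about, which are no part of the job. There is more than one size of the part that bears pump_centre; the job needs the larger.

How it is judged:
By the outcome, as a careful person would: the job done as asked, in the order asked, and still so for the second after the job is handed in, with the robot touching nothing.
It also fails if it takes over 72 s, if anything falls off the work surface, if the arm or the gripper's body presses on something with over 40 N, if the wrist force passes 120 N, or if a joint passes its speed limit or range.

ROBOT

A 7-joint arm with a two-finger parallel gripper is mounted at the origin on a cart in front of the work surface, level with it; the furniture and walls round the work are solid. World frame = base frame: x ahead of the robot, y to its left, z up, the work surface at z = 0. Lengths are in m, angles in rad, forces in N, time in s.
With the tool pointing down it reaches from about 0.425 to 0.975 m from the base axis. Payload 16.7 kg.
Tool frame: the origin (TCP) lies at the centre of the arm's flange, where the gripper is bolted on; the fingertips stand 173 mm ahead of it and the grasp point (between the pads) lies 155 mm ahead of it; z points along the fingers, x is the direction in which the jaws open and shut, and the axes are right-handed (so a half turn about z gives the same grasp; the last joint's range is limited). The gripper opens to 85 mm and grips with 20 to 120 N. Pads are 22 mm wide; open, the fingers measure 114 mm over their backs; the gripper's body (76 mm by 85 mm) begins 54 mm behind the grasp point. The pads swing forward as they close: fully open they stand 13 mm farther back than shut.
Start: joints at [1.129, 0.426, 0.074, 1.606, -0.034, 1.111, -0.067], TCP at [0.195, -0.646, 0.405] pointing down, gripper open.
Joint ranges: [-2.85, 2.85], [-0.5, 2.14], [-1.23, 1.37], [0.21, 2.46], [-1.02, 4.16], [0.16, 2.05], [-2.73, 2.73]. Speed limits (rad/s): [1.89, 1.89, 2.39, 2.39, 3.01, 3.01, 3.01].

INTERFACE

Orientations are given as a unit quaternion [w, x, y, z].
In Python, from plant import env gives the robot as it stands.
- The arm moves only by the tool apply_moves, never from a script. Its arguments are lists of equal length, an entry for each row: "rot": the turn, a rotation vector about the world's x, y, z in rad, a list of three; "travel": the shift along the world's x, y, z in cm, a list of three; "gripper": the finger opening in cm, from 0 to 8.54. A call has 1 to 20 rows; each row shifts and turns the commanded pose from where the row before left it; what a row does not reach is not made up. A row lasts 1/10 s, in which the tool goes at most 50 mm and 8.59 degrees, less where a joint would pass 70% of its speed; a pose out of reach is approached as far as the arm can. A call is refused whole if a number of a shift passes 5 or a number of a turn 0.15, either way. A call with a gripper value outside its range is refused whole. The fingers move at their own pace and stop on an object; "newtons" is the grip in N (left out, the last holds). Time passes only in rows, so rows that do not move let the fingers close. It gives the time, the measured TCP pose, the force and the opening at its end, in the units of the state.
- env.get_state(): the state, without advancing time (a new reading comes with each control period).
- env.grab_frame(name): name is "side" or "top"; returns (picture, depth): 480x640x3 uint8, red, green, blue; 480x640 float32, m along the optical axis (not along the pixel's ray), 0 where there is no reading.
- env.camera_info(name): a dict with "vertical_fov" (degrees; the focal length in pixels is half the picture's height over the tangent of half this angle, whatever the lens; pixels are square), "cx", "cy" (the principal point, pixels), "distortion" ([k1, k2, p1, p2, k3] as OpenCV has them; the pictures are not rectified), "xyz" and "rotation" of the camera in the world. Camera axes: x right, y down, z forward; pixel columns grow to the right and rows downward; lengths in m; the calibration is good to about 2 mm. A picture is of the moment at which its call begins. camera_info takes no time and is no camera call.
- env.close_job(): hands the job in, once; it reports no verdict.
The state is a dict: "clock": time; "q": joint angles; "joint_vel": joint speeds; "joint_efforts": joint torques, N m; "eef_pos": TCP position; "eef_rot": TCP orientation; "force": force on the tool from outside, world axes, zero at the start; "wrist_torque": the same for the moment, N m; "opening": opening from 0.0 (shut) to 1.0 (fully open).
Only numpy, scipy, OpenCV 4.12 (cv2) and the standard library are available. Lean on these libraries where they do the work, as an engineer would, in place of code of your own. Each camera call takes 0.05 s, during which the arm holds its last target.

## Working session

There is one attempt and no reset: what is moved stays moved. The work goes in short steps, Python scripts to look and compute and a tool call to move; the robot and the scene stay as the last step left them, time stands still between calls to the robot, and variables do not carry over. Pictures are saved under pics/ and viewed, and the job is handed in when it is done.

Besides the shell and the picture viewer there is one more tool, called after "Request:" by a JSON object that holds its "method" and its "body". apply_moves: Moves the arm, as the interface text tells. Its arguments: {"type":"object","properties":{"rot":{"type":"array"},"travel":{"type":"array"},"gripper":{"type":"array"},"newtons":{"type":"number"}},"required":["rot","travel","gripper"]}

```bash
ls; mkdir -p pics; cat > h.py <<'E'
import numpy as np,cv2
from plant import env
def grab(n,f=None):
    p,d=env.grab_frame(n)
    if f: cv2.imwrite('pics/'+f,p[:,:,::-1])
    return p,d
def K(n):
    c=env.camera_info(n); f=240/np.tan(np.radians(c['vertical_fov'])/2)
    return c,np.array([[f,0,c['cx']],[0,f,c['cy']],[0,0,1.]]),np.array(c['distortion'],float)
def R(c):
    r=np.array(c['rotation'],float)
    if r.shape==(3,3): return r
    from scipy.spatial.transform import Rotation as S
    return S.from_quat(r,scalar_first=True).as_matrix()
def rays(n,uv):
    c,k,d=K(n); u=cv2.undistortPoints(np.array(uv,float).reshape(-1,1,2),k,d).reshape(-1,2)
    return np.array(c['xyz'],float),u,R(c)
def onplane(n,uv,z):
    o,u,r=rays(n,uv); D=np.c_[u,np.ones(len(u))]@r.T
    t=(z-o[2])/D[:,2]; return o+D*t[:,None]
def cloud(n,d,uv):
    o,u,r=rays(n,uv); uv=np.array(uv,int); z=d[uv[:,1],uv[:,0]]
    return o+(np.c_[u,np.ones(len(u))]*z[:,None])@r.T
def proj(n,P):
    c,k,d=K(n); r=R(c); o=np.array(c['xyz'],float)
    rv,_=cv2.Rodrigues(r.T); return cv2.projectPoints(np.array(P,float).reshape(-1,1,3),rv,-r.T@o,k,d)[0].reshape(-1,2)
E
python3 - <<'E'
from h import *
for n in('top','side'):
    p,d=grab(n,n+'0.png'); np.savez(n+'0.npz',p=p,d=d); print(env.camera_info(n))
print(env.get_state())
E
```

```text
pics
{'vertical_fov': 46.58639737888655, 'cx': 318.09083156568295, 'cy': 244.846865949698, 'distortion': array([-0.1390723,  0.       ,  0.       ,  0.       ,  0.       ]), 'xyz': array([ 0.42958167, -0.0970729 ,  1.56912873]), 'rotation': array([ 0.01600353, -0.70255541,  0.71105116, -0.02379132])}
{'vertical_fov': 56.92211874259657, 'cx': 322.80453468664194, 'cy': 249.27289115268655, 'distortion': array([0.02330028, 0.        , 0.        , 0.        , 0.        ]), 'xyz': array([0.01640335, 0.65857666, 0.5112788 ]), 'rotation': array([ 0.14440317, -0.24427699,  0.81679976, -0.50230929])}
{'clock': 0.1, 'q': array([ 1.1284813 ,  0.42669296,  0.0738845 ,  1.60655199, -0.03406325,
        1.11076037, -0.06711807]), 'joint_vel': array([-0.00063665, -0.00099432,  0.00042865, -0.00217123, -0.00031087,
        0.00129776,  0.00163275]), 'joint_efforts': array([ 1.02310724e-02, -9.51531172e+01,  3.77178803e+00, -4.64405572e+01,
        1.96240767e-02,  6.41440201e-03,  1.24958220e-06]), 'eef_pos': array([ 0.19475801, -0.6461242 ,  0.4040618 ]), 'eef_rot': array([-2.90092142e-04,  8.02679415e-01, -5.96410450e-01, -4.98430783e-04]), 'force': array([-0.55435394, -0.294371  , -0.45744169]), 'wrist_torque': array([ 0.02283606, -0.05444556, -0.05644498]), 'opening': 0.9996439204889317}
```

View pics/top0.png

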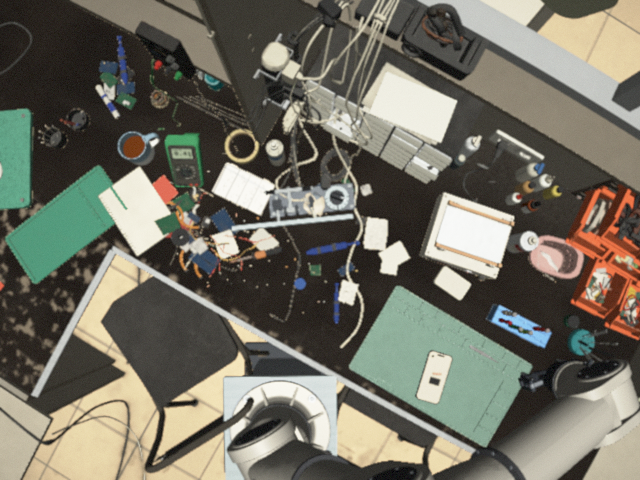

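View pics/side0.png

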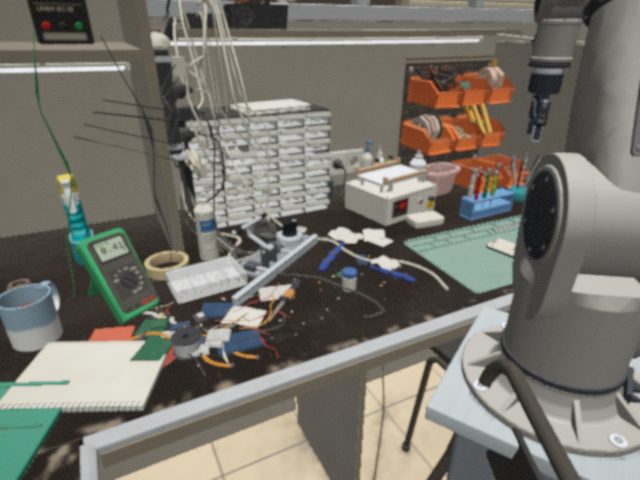

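```bash
python3 - <<'E'
import cv2
a=cv2.imread('pics/top0.png');cv2.imwrite('pics/topz.png',cv2.resize(a[160:340,200:420],None,fx=3.6,fy=3.3,interpolation=cv2.INTER_CUBIC))
a=cv2.imread('pics/side0.png');cv2.imwrite('pics/sidez.png',cv2.resize(a[195:345,220:430],None,fx=3.8,fy=3.8,interpolation=cv2.INTER_CUBIC))
E
```

```text
(no output)
```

View pics/topz.png

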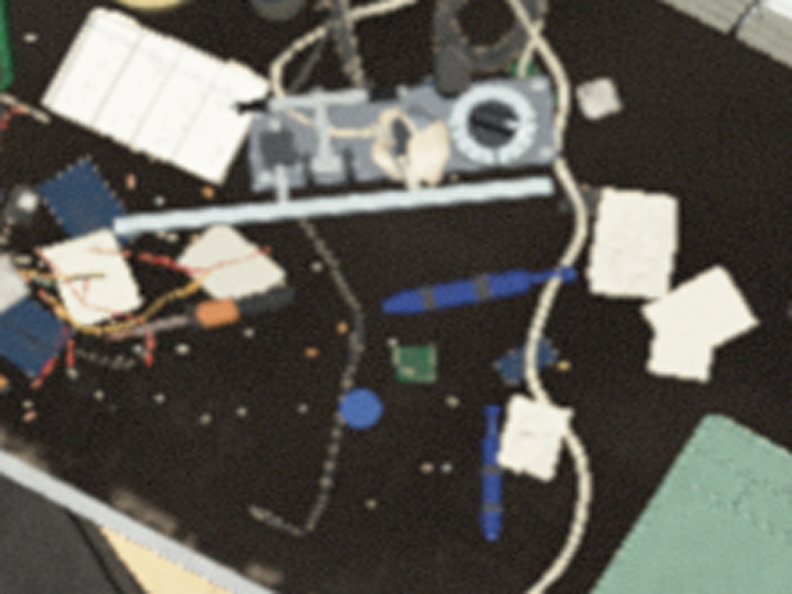

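View pics/sidez.png

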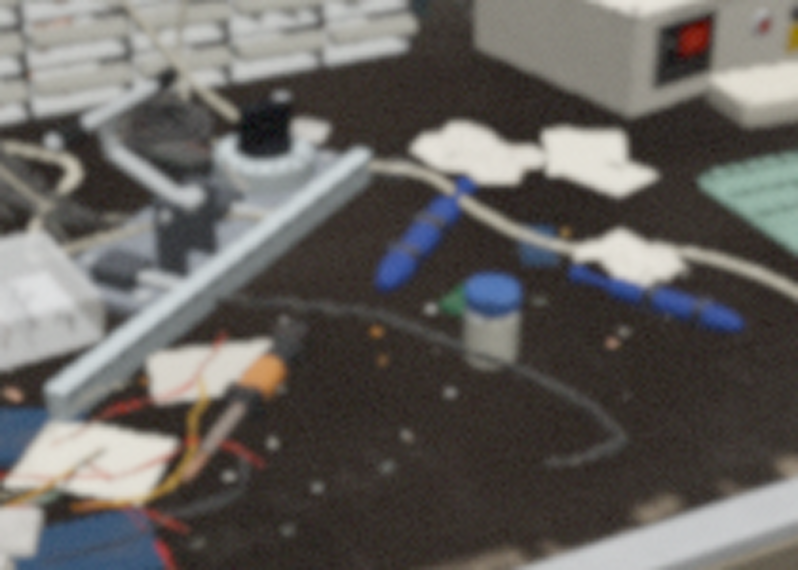

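```bash
python3 - <<'E'
from h import *
for n in('top','side'):
    s=np.load(n+'0.npz');p,d=s['p'],s['d']
    vv,uu=np.mgrid[0:480,0:640]; uv=np.c_[uu.ravel(),vv.ravel()]
    P=cloud(n,d,uv).reshape(480,640,3); np.save(n+'P.npy',P)
    ok=(d>0)
    if n=='top':
        m=ok&(abs(P[...,0]-.65)<.35)&(abs(P[...,1])<.5)
        # ortho height map 2mm
        H=np.full((350,500),0.0);C=np.zeros((350,500,3),np.uint8)
    print(n,ok.mean(),np.median(P[...,2][ok&(abs(P[...,0]-.6)<.1)&(abs(P[...,1]+.1)<.1)]))
    # fence colour
    for (u,v) in ([(235,227),(294,222),(352,215),(278,195),(300,190),(337,197),(325,248),(268,252),(300,284)] if n=='top' else [(235,300),(313,238),(289,228),(330,262),(350,275)]):
        print((u,v),P[v,u].round(4),p[v,u])
P=np.load('topP.npy');z=np.clip(P[...,2]*1000,-10,400)
v=(z+10)/(410)*255
im=cv2.applyColorMap(v.astype(np.uint8),cv2.COLORMAP_JET)[100:340,180:440]
cv2.imwrite('pics/hz.png',cv2.resize(im,None,fx=3,fy=2.5))
E
```

```text
top 0.996064453125 0.007745971452912004
(235, 227) [0.5691 0.1164 0.0232] [214 224 222]
(294, 222) [ 0.5811 -0.0483  0.0226] [219 226 225]
(352, 215) [ 0.5986 -0.2101  0.0255] [182 192 188]
(278, 195) [ 0.6595 -0.0035  0.0091] [144 150 152]
(300, 190) [ 0.6583 -0.0676  0.103 ] [174 178 176]
(337, 197) [ 0.6442 -0.1673  0.0636] [65 62 64]
(325, 248) [ 0.5077 -0.1338  0.0205] [ 57  80 141]
(268, 252) [0.4984 0.0248 0.0211] [64 67 64]
(300, 284) [ 0.4089 -0.0637  0.0462] [ 79 108 167]
side 0.99615234375 -0.43634020025078635
(235, 300) [0.5658 0.1262 0.0159] [134 140 140]
(313, 238) [ 0.5902 -0.1886  0.0226] [179 186 188]
(289, 228) [ 0.6431 -0.1581  0.0487] [32 30 30]
(330, 262) [ 0.4942 -0.1178  0.014 ] [49 56 79]
(350, 275) [ 0.4024 -0.0498  0.0417] [ 59  84 130]
```

View pics/hz.png

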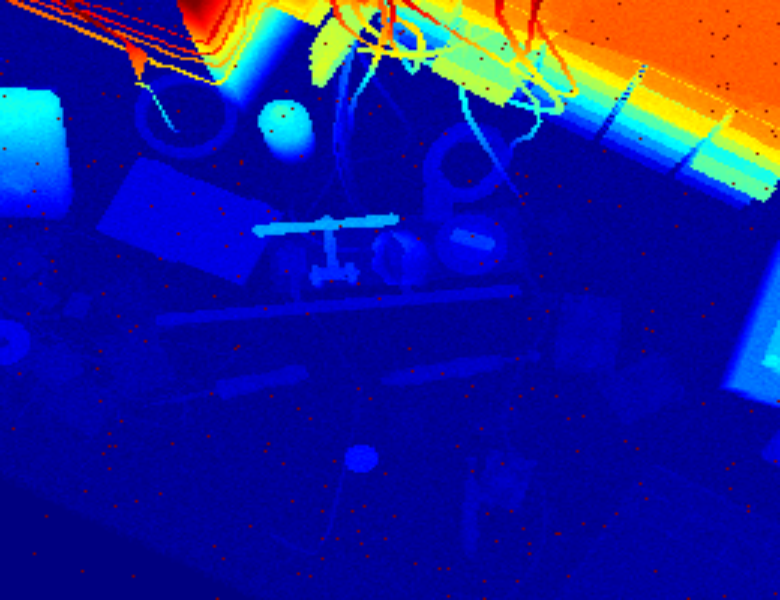

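```bash
python3 - <<'E'
from h import *
P=np.load('topP.npy');p=np.load('top0.npz')['p'].astype(int)
X,Y,Z=P[...,0],P[...,1],P[...,2]
br=p.sum(2)
m=(Z>.014)&(Z<.032)&(br>500)&(X>.55)&(X<.625)&(Y>-.27)&(Y<.16)
n,l,s,c=cv2.connectedComponentsWithStats(m.astype(np.uint8))
i=1+np.argmax(s[1:,4]);m=l==i
uv=np.argwhere(m)[:,::-1]; W=onplane('top',uv,.023)
vx,vy,x0,y0=cv2.fitLine(W[:,:2].astype(np.float32),cv2.DIST_HUBER,0,.001,.001).ravel()
a=np.array([vx,vy]); a*=np.sign(a[1]); t=(W[:,:2]-[x0,y0])@a; nrm=np.array([a[1],-a[0]]) ; e=(W[:,:2]-[x0,y0])@nrm
print('len',m.sum(),t.min(),t.max(),'width',np.percentile(e,[2,50,98]))
yaw=np.arctan2(nrm[1],nrm[0]);mid=np.array([x0,y0])+a*(t.min()+t.max())/2
print('fence yaw',yaw,'mid',mid,'y axis',a,'x axis',nrm)
# knob
k=(Z>.054)&(Z<.075)&(X>.60)&(X<.70)&(Y>-.23)&(Y<-.11)
uv=np.argwhere(k)[:,::-1];W=onplane('top',uv,.063)[:,:2]
r=cv2.minAreaRect((W*1000).astype(np.float32));print('knob',k.sum(),r, W.mean(0))
vx,vy=cv2.fitLine(W.astype(np.float32),cv2.DIST_L2,0,.01,.01).ravel()[:2];ang=np.arctan2(vy,vx);print('bar ang',ang,'q',(ang-yaw)%np.pi)
L=lambda w:((w-mid)@nrm,(w-mid)@a)
print('knob in fence',L(W.mean(0)))
kb=(Z>.085)&(Z<.14)&(X>.6)&(X<.72)&(Y>-.15)&(Y<.08)
Q=P[kb];print('keeper bar',kb.sum(),Q.mean(0),L(Q.mean(0)[:2]),np.percentile((Q[:,:2]-mid)@a,[1,99]),np.percentile((Q[:,:2]-mid)@nrm,[1,50,99]))
ch=(Z>.05)&(Z<.075)&(X>.58)&(X<.64)&(Y>-.1)&(Y<.03)
Q=P[ch];print('cheeks',L(Q.mean(0)[:2]),np.percentile((Q[:,:2]-mid)@a,[1,99]))
# clutter table in fence frame
fx=(P[...,:2]-mid)@nrm;fy=(P[...,:2]-mid)@a
print('max height mm, rows fx 20mm, cols fy')
for x in np.arange(-.2,.14,.02):
    print('%5d'%(x*1e3),' '.join('%3d'%(1e3*np.percentile(Z[q],95)) if (q:=(fx>=x)&(fx<x+.02)&(fy>=y)&(fy<y+.02)&(Z<.5)).any() else ' . ' for y in np.arange(.3,-.3,-.02)))
print(np.arange(300,-300,-20))
E
```

```text
len 626 -0.1525614045621023 0.1843862711024067 width [-0.00678603  0.00058389  0.03323105]
fence yaw 0.09869106 mid [ 0.58307961 -0.04258025] y axis [-0.09853093  0.995134  ] x axis [0.995134   0.09853093]
knob 76 ((650.6890869140625, -148.5669403076172), (76.42594146728516, 20.934432983398438), 87.00101470947266) [ 0.64872047 -0.16618536]
bar ang 1.4071437 q 1.3084526
knob in fence (np.float64(0.05314252108228694), np.float64(-0.12947129795975024))
keeper bar 208 [ 0.65954006 -0.03614127  0.10735   ] (np.float64(0.07672283400954785), np.float64(-0.0011260700505346536)) [-0.06427902  0.06096525] [0.07056165 0.07633701 0.08542357]
cheeks (np.float64(0.03459036647001909), np.float64(-0.0015345723001074564)) [-0.02352608  0.01963932]
max height mm, rows fx 20mm, cols fy
 -200  -2   1   4   3   5   3   6   3   4   5   6   5   4   7   6  47  47   5   4   5   4  15  17  15  12   7   6   5   4   4
 -180   6   6   5   5   4   4   6   5   6   4   5   4   4   4   3  49  50   5   5   6   4   4   9   9   6   5   5   4   5   4
 -160   6   3   4   6   3   4   4   4   6   5   4   5   5   5   4   8 
[... 1273 characters left out ...]
59  43  61  66  66  29   9   7   4   5   5
   59  12  14  13   4   5   4   6  18  34  35  33  35  97 111 110 111 111 111 113 107  21  63  63  34  25  10   9   8   5   4
   79  14  14  14   8   3   8  32  37  34  35  35  34  34 109 110 107 101 108 109  45  28  30  31  28  16  11   4   5   5   4
   99  14  11  11  11  11  34  35  33  35  33  34  35  34  34  14  12   7  13   3   6  28  30  33  34  34  20   3   5   5   6
  119  29  37  38  41  27  29  33  37  33  34  35  37  34   8   4   7  10  18   6   6  28  34   4  36  58   5   5   4   5 250
[ 300  280  260  240  220  200  180  160  140  120  100   80   60   40
   20    0  -20  -40  -60  -80 -100 -120 -140 -160 -180 -200 -220 -240
 -260 -280]
```

```bash
cat > fence.py <<'E'
from h import *
def fence(P,p,pr=True):
    X,Y,Z=P[...,0],P[...,1],P[...,2]; br=p.astype(int).sum(2)
    m=(Z>.012)&(Z<.034)&(br>480)&(X>.55)&(X<.625)&(Y>-.27)&(Y<.16)
    uv=np.argwhere(m)[:,::-1]; W=onplane('top',uv,.023)[:,:2]
    a=np.array([-.0985,.995]);c=np.array([.583,-.0426])
    for it in range(6):
        n=np.array([a[1],-a[0]]);e=(W-c)@n;t=(W-c)@a
        k=(abs(e)<(.012 if it<2 else .0085))&(abs(t)<.185)
        vx,vy,x0,y0=cv2.fitLine(W[k].astype(np.float32),cv2.DIST_HUBER,0,.001,.001).ravel()
        a=np.array([vx,vy])*np.sign(vy);c=np.array([x0,y0],float)
        t=(W[k]-c)@a;c=c+a*(np.percentile(t,.4)+np.percentile(t,99.6))/2
    n=np.array([a[1],-a[0]]);e=(W[k]-c)@n;t=(W[k]-c)@a
    if pr:print('n',k.sum(),'t',np.percentile(t,[0,.4,99.6,100]),'e',np.percentile(e,[3,97]),'area/len width',k.sum()*(.00283**2)/.34)
    return c,a,n,np.arctan2(n[1],n[0])
E
python3 - <<'E'
from fence import *
P=np.load('topP.npy');p=np.load('top0.npz')['p']
c,a,n,yaw=fence(P,p);print(c,a,yaw)
X,Y,Z=P[...,0],P[...,1],P[...,2]
fx=(P[...,:2]-c)@n;fy=(P[...,:2]-c)@a
k=(Z>.05)&(Z<.08)&(fx>.02)&(fx<.09)&(fy<-.103)&(fy>-.165)
W=onplane('top',np.argwhere(k)[:,::-1],.063)[:,:2]
r=cv2.minAreaRect((W*1000).astype(np.float32));print('knob',k.sum(),r,W.mean(0),[(W.mean(0)-c)@n,(W.mean(0)-c)@a])
vx,vy=cv2.fitLine(W.astype(np.float32),cv2.DIST_L2,0,.01,.01).ravel()[:2];print('q',(np.arctan2(vy,vx)-yaw)%np.pi)
im=cv2.imread('pics/top0.png')[175:270,225:380];cv2.imwrite('pics/z2.png',cv2.resize(im,None,fx=5,fy=5,interpolation=cv2.INTER_CUBIC))
im=cv2.imread('pics/side0.png')[205:270,240:330];cv2.imwrite('pics/z3.png',cv2.resize(im,None,fx=8,fy=8,interpolation=cv2.INTER_CUBIC))
# tools
hsv=cv2.cvtColor(p,cv2.COLOR_RGB2HSV)
b=((hsv[...,0]>105)&(hsv[...,0]<128)&(hsv[...,1]>110)&(X>.47)&(X<.55)&(Y<-.06)&(Y>-.24))
N,l,s,_=cv2.connectedComponentsWithStats(b.astype(np.uint8));i=1+np.argmax(s[1:,4])
for nm,m in(('pump',b),('iron',(Z>.014)&(fx<-.05)&(fx>-.11)&(fy<.11)&(fy>.01))):
    uv=np.argwhere(m)[:,::-1];W=onplane('top',uv,.012)[:,:2]
    vx,vy,x0,y0=cv2.fitLine(W.astype(np.float32),cv2.DIST_HUBER,0,.001,.001).ravel()
    d=np.array([vx,vy])*np.sign(vy);t=(W-[x0,y0])@d;o=np.array([x0,y0])
    q=lambda w:(round((w-c)@n*1e3,1),round((w-c)@a*1e3,1))
    print(nm,m.sum(),'left end',o+d*t.max(),q(o+d*t.max()),'right end',o+d*t.min(),q(o+d*t.min()),'ang rel fence',np.arctan2(-d[0],d[1])-yaw)
E
```

```text
n 537 t [-0.18457767 -0.16814012  0.16814012  0.1745259 ] e [-0.00584628  0.0058588 ] area/len width 0.01264935088235294
[ 0.58212074 -0.04265914] [-0.08988483  0.9959522 ] 0.09000631
knob 76 ((648.6527709960938, -167.91378784179688), (39.624874114990234, 13.918447494506836), 70.82220458984375) [ 0.64867013 -0.16754652] [np.float64(0.05505452809789709), np.float64(-0.13036363367137882)]
q 1.1507294
pump 243 left end [ 0.49638256 -0.08040158] (np.float64(-88.8), np.float64(-29.9)) right end [ 0.523738   -0.22955952] (np.float64(-74.9), np.float64(-180.9)) ang rel fence 0.091377124
iron 152 left end [0.49070464 0.06140549] (np.float64(-81.7), np.float64(111.9)) right end [ 0.5097806  -0.01293058] (np.float64(-69.4), np.float64(36.1)) ang rel fence 0.16119112
```

```bash
sleep 1
```

```text
(no output)
```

View pics/z2.png

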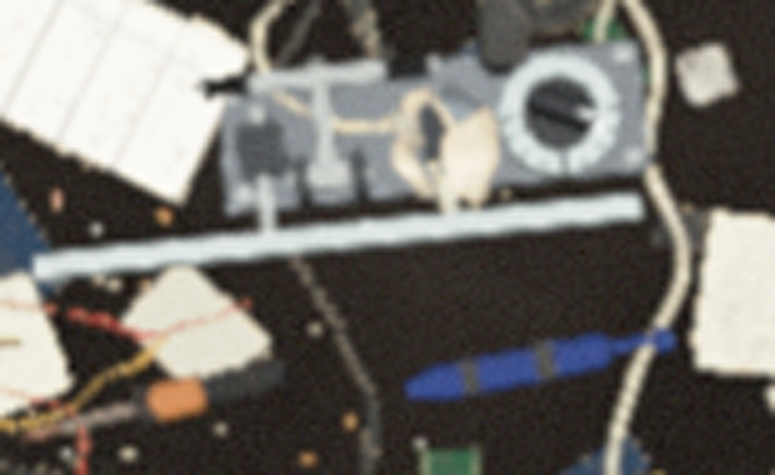

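View pics/z3.png

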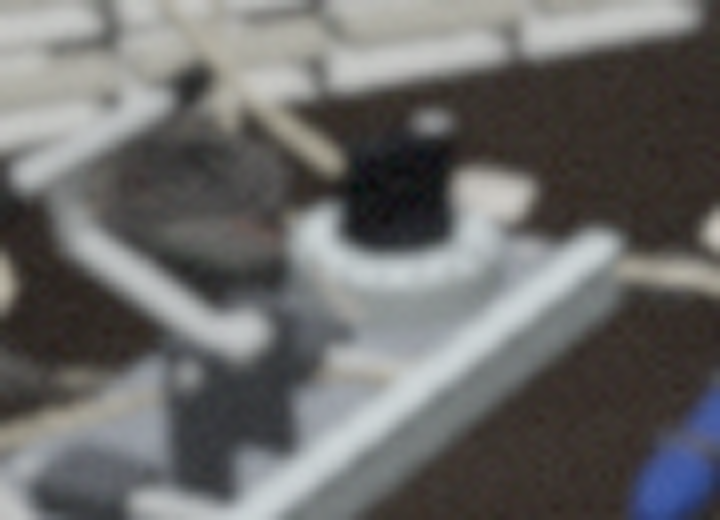

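```bash
python3 - <<'E'
from h import *
P=np.load('topP.npy');X,Y,Z=P[...,0],P[...,1],P[...,2]
print('x\\y',np.arange(30,-70,-4))
for x in np.arange(.3,1.0,.04):
    print('%4d'%(x*1e3),' '.join('%4d'%(1e3*np.percentile(Z[q],98)) if (q:=(X>=x)&(X<x+.04)&(Y<=y)&(Y>y-.04)).any() else '  . ' for y in np.arange(.3,-.7,-.04)))
Q=np.load('sideP.npy');X,Y,Z=Q[...,0],Q[...,1],Q[...,2]
print('side view z>.08 near')
for x in np.arange(.5,.9,.04):
    print('%4d'%(x*1e3),' '.join('%4d'%(1e3*np.percentile(Z[q],99)) if (q:=(X>=x)&(X<x+.04)&(Y<=y)&(Y>y-.04)).any() else '  . ' for y in np.arange(.3,-.7,-.04)))
E
```

```text
x\y [ 30  26  22  18  14  10   6   2  -2  -6 -10 -14 -18 -22 -26 -30 -34 -38
 -42 -46 -50 -54 -58 -62 -66]
 300 -272 -271   -5    6    7    7    7   12   15    7    6   17    6    8   11    9   12   11   10   12    6    8  140  144   61
 339 -276    2    5    7    7    6    6    6   15    6    8   20   18   10    7   11   12   11   10   30   30    8   35    7    7
 379    5    6    7    5    6    7    6    6   49   49    7   17   19   10    7    9   10    7   29   33   32   61   56    7    7
 419    6    7   10    8    8    7    6    7   14 1569    9    8   10    7    7   11    7    7   29   90   93  132  141    7   80
 459   13   12   12   13   15   23   24   20    6   17   20    6   10    7   10   15   13   90  131  134  133  134  122   82  150
 499   37   35   19   15   13   10   21   22    8   15   23   23   20   18   19   13   12  129  139  123  123  123  123  123  156
 539   37   36   18   12   26   28   27   27   25    7    6    7    6   14   17   15    7   74  122  122  123  130  136  142    7
 579   18   15   17   11    8   29   33   27   61   51   37   30   27   13   16    
[... 1966 characters left out ...]
3    0  180  289  294    1    2   .   493  495  495
 700   99  100  100   31   31   31   30    5   25    1   29   31   56    0    0  286  298  299  298   69  491  493  495  495  555
 740  149  149  149   30  301  297  253  160   50    4   28  215  228  292  299  312  313  314  493  493  493  472  554  557  568
 780  151  152  151  352  475  534  539  118  317  360  356  365  396  313  313  314  509  550  492  467  532  558  556  518  569
 820  157  420  536  538  475  461  539  476  476  433  439  399  477  475  313  550  556  550  313  556  556  550  517   .    . 
 860   87  534  535  462  461  461  538  535  487  461  448  519  542  549  551  559  560  557  557  557  516  376   .    .    .
```

Request:
{"method": "apply_moves", "body": {"rot": [[0, 0, 0.07], [0, 0, 0.07], [0, 0, 0.07], [0, 0, 0.07], [0, 0, 0.07], [0, 0, 0.07], [0, 0, 0.07], [0, 0, 0.07], [0, 0, 0.07], [0, 0, 0.07], [0, 0, 0.07], [0, 0, 0.07], [0, 0, 0.07], [0, 0, 0.04], [0, 0, 0], [0, 0, 0]], "travel": [[3, 3, 0], [3, 3, 0], [3, 3, 0], [3, 3, 0], [3, 3, 0], [3, 3, 0], [3, 3, 0], [3, 3, 0], [3, 3, 0], [3, 3, 0], [3, 3, 0], [3, 3, 0], [3, 3, 0], [3, 3, 0], [3, 3, 0], [0, 0, 0]], "gripper": [5, 5, 5, 5, 5, 5, 5, 5, 5, 5, 5, 5, 5, 5, 5, 5], "newtons": 40}}

```text
clock: 1.7
eef_pos: [0.6479, -0.1903, 0.404]
eef_rot: [-0.002, 0.987, -0.16, 0.0]
force: [0.0, -0.1, -0.5]
opening: 0.59
```

```bash
cat > st.py <<'E'
from h import *
from scipy.spatial.transform import Rotation as S
def st():
    s=env.get_state();r=S.from_quat(s['eef_rot'],scalar_first=True).as_matrix()
    print('t',s['clock'],'pos',s['eef_pos'].round(4),'xang',np.arctan2(r[1,0],r[0,0]).round(3),'z',r[:,2].round(3),'F',s['force'].round(1),'op',round(s['opening'],3));return s
if __name__=='__main__': st()
E
python3 st.py
python3 - <<'E'
from h import *
Q=np.load('sideP.npy');X,Y,Z=Q[...,0],Q[...,1],Q[...,2]
k=(Z>.057)&(Z<.075)&(X>.62)&(X<.68)&(Y<-.14)&(Y>-.2)
print(k.sum(),Q[k].mean(0),onplane('side',np.argwhere(k)[:,::-1],.063).mean(0))
E
```

```text
t 1.7 pos [ 0.6479 -0.1903  0.404 ] xang -0.321 z [ 0.001  0.003 -1.   ] F [ 0.  -0.1 -0.5] op 0.59
51 [ 0.64681142 -0.16216206  0.0610836 ] [ 0.64414111 -0.15868478  0.063     ]
```

Request:
{"method": "apply_moves", "body": {"rot": [[0, 0, 0], [0, 0, 0], [0, 0, 0], [0, 0, 0], [0, 0, 0], [0, 0, 0], [0, 0, 0], [0, 0, 0], [0, 0, 0], [0, 0, 0], [0, 0, 0], [0, 0, 0], [0, 0, 0]], "travel": [[0, 2.4, -3], [0, 0, -4], [0, 0, -4], [0, 0, -4], [0, 0, -3], [0, 0, -1.7], [0, 0, 0], [0, 0, 0], [0, 0, 0], [0, 0, 0], [0, 0, 0], [0, 0, 0], [0, 0, 0]], "gripper": [5, 5, 5, 5, 5, 5, 5, 0.8, 0.8, 0.8, 0.8, 0.8, 0.8], "newtons": 30}}

```text
clock: 3.0
eef_pos: [0.6458, -0.1725, 0.2096]
eef_rot: [0.0, 0.987, -0.163, 0.002]
force: [1.9, -1.4, 8.6]
opening: 0.148
```

```bash
python3 - <<'E'
from st import *
st()
grab('side','s1.png')
im=cv2.imread('pics/s1.png')[120:300,200:400];cv2.imwrite('pics/s1z.png',cv2.resize(im,None,fx=3.5,fy=3.3,interpolation=cv2.INTER_CUBIC))
E
```

```text
t 3.0 pos [ 0.6458 -0.1725  0.2096] xang -0.328 z [ 0.004 -0.001 -1.   ] F [ 1.9 -1.4  8.6] op 0.148
```

View pics/s1z.png

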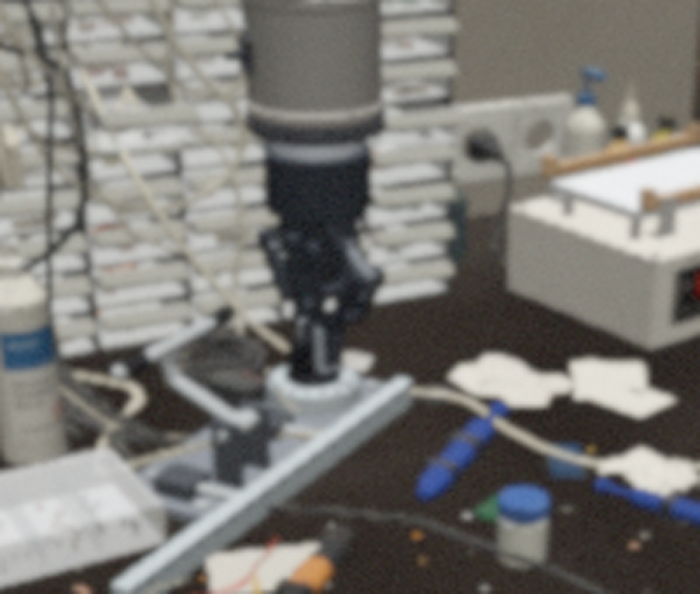

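Request:
{"method": "apply_moves", "body": {"rot": [[0, 0, 0], [0, 0, 0], [0, 0, 0], [0, 0, 0], [0, 0, 0], [0, 0, 0], [0, 0, 0]], "travel": [[0, 0, 0.1], [0, 0, 0.1], [0.2, 0.5, 0.1], [0, 0, 0], [0, 0, 0], [0, 0, 0], [0, 0, 0]], "gripper": [2.5, 2.5, 2.5, 0.8, 0.8, 0.8, 0.8], "newtons": 30}}

```text
clock: 3.75
eef_pos: [0.6479, -0.1666, 0.2113]
eef_rot: [-0.0, 0.987, -0.163, 0.001]
force: [7.1, 1.6, -0.3]
opening: 0.143
```

```bash
python3 st.py
```

```text
t 3.75 pos [ 0.6479 -0.1666  0.2113] xang -0.327 z [ 0.003  0.    -1.   ] F [ 7.1  1.6 -0.3] op 0.143
```

Request:
{"method": "apply_moves", "body": {"rot": [[0, 0, -0.12], [0, 0, -0.12], [0, 0, -0.12], [0, 0, -0.12], [0, 0, -0.12], [0, 0, -0.12], [0, 0, -0.12], [0, 0, -0.12], [0, 0, -0.12], [0, 0, -0.07], [0, 0, 0], [0, 0, 0]], "travel": [[0, 0, 0], [0, 0, 0], [0, 0, 0], [0, 0, 0], [0, 0, 0], [0, 0, 0], [0, 0, 0], [0, 0, 0], [0, 0, 0], [0, 0, 0], [0, 0, 0], [0, 0, 0]], "gripper": [0.8, 0.8, 0.8, 0.8, 0.8, 0.8, 0.8, 0.8, 0.8, 0.8, 0.8, 0.8]}}

```text
clock: 4.95
eef_pos: [0.6477, -0.166, 0.2113]
eef_rot: [-0.001, 0.74, -0.672, 0.0]
force: [4.1, 5.8, 5.5]
opening: 0.144
```

```bash
python3 st.py
```

```text
t 4.95 pos [ 0.6477 -0.166   0.2113] xang -1.475 z [ 0.002  0.001 -1.   ] F [4.1 5.8 5.5] op 0.144
```

Request:
{"method": "apply_moves", "body": {"rot": [[0, 0, 0], [0, 0, 0], [0, 0, 0], [0, 0, 0], [0, 0, 0], [0, 0, 0], [0, 0, 0], [0, 0, 0], [0, 0, 0], [0, 0, 0], [0, 0, 0]], "travel": [[0, 0, 0], [0, 0, 0], [0, 0, 4], [0, 0, 4], [-2, -3, 3], [-2, -4, 0], [-2, -4, 0], [-2, -4, 0], [-2, -4, 0], [-2, -4, 0], [0, 0, 0]], "gripper": [3.5, 3.5, 3.5, 3.5, 3.5, 4, 4, 4, 4, 4, 4]}}

```text
clock: 6.05
eef_pos: [0.5222, -0.4037, 0.3206]
eef_rot: [0.002, 0.736, -0.677, 0.0]
force: [-0.9, 0.5, 0.4]
opening: 0.467
```

```bash
python3 - <<'E'
from st import *
from fence import fence
st()
p,d=grab('top','t2.png'); vv,uu=np.mgrid[0:480,0:640]
P=cloud('top',d,np.c_[uu.ravel(),vv.ravel()]).reshape(480,640,3);np.savez('t2.npz',p=p,P=P)
c,a,n,yaw=fence(P,p);print(c,a,yaw)
Z=P[...,2];fx=(P[...,:2]-c)@n;fy=(P[...,:2]-c)@a
k=(Z>.05)&(Z<.08)&(fx>.02)&(fx<.09)&(fy<-.103)&(fy>-.165)
W=onplane('top',np.argwhere(k)[:,::-1],.063)[:,:2]
vx,vy=cv2.fitLine(W.astype(np.float32),cv2.DIST_L2,0,.01,.01).ravel()[:2];print(k.sum(),cv2.minAreaRect((W*1000).astype(np.float32)),W.mean(0),'q',np.arctan2(vy*np.sign(vx),abs(vx))-yaw)
im=cv2.imread('pics/t2.png')[170:280,220:380];cv2.imwrite('pics/t2z.png',cv2.resize(im,None,fx=5,fy=5,interpolation=cv2.INTER_CUBIC))
E
```

```text
t 6.05 pos [ 0.5222 -0.4037  0.3206] xang -1.486 z [-0.002 -0.003 -1.   ] F [-0.9  0.5  0.4] op 0.467
n 552 t [-0.16872765 -0.16774587  0.16774587  0.16831151] e [-0.00603754  0.00602034] area/len width 0.013002684705882353
[ 0.5913671  -0.04247819] [-0.08961152  0.9959768 ] 0.08973189
71 ((649.5366821289062, -167.86082458496094), (39.38950729370117, 12.952857971191406), 5.407961845397949) [ 0.64909698 -0.16814139] q 0.0032418445
```

View pics/t2z.png

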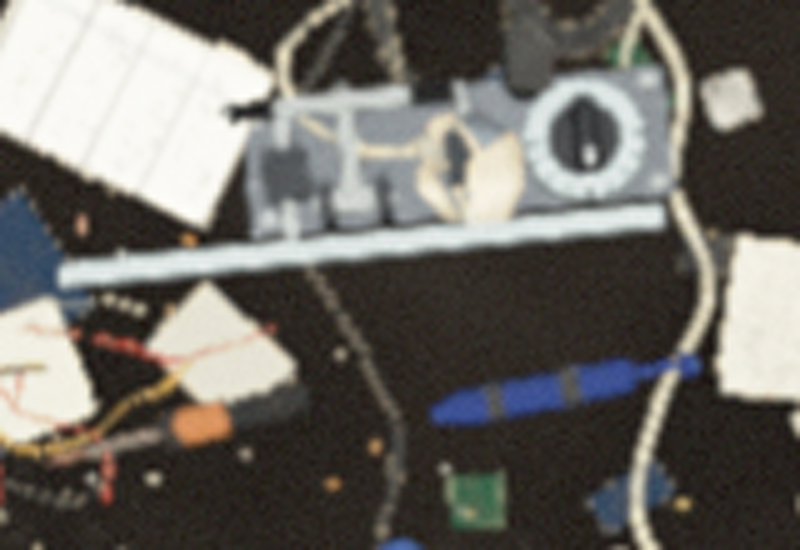

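Request:
{"method": "apply_moves", "body": {"rot": [[0, 0, 0], [0, 0, 0], [0, 0, 0], [0, 0, 0], [0, 0, 0], [0, 0, 0], [0, 0, 0], [0, 0, 0], [0, 0, 0], [0, 0, 0], [0, 0, 0]], "travel": [[-1, 4, 0], [-1, 4, 0], [-1, 4, 0], [-1, 4, 0], [-1, 4, 0], [-0.8, 3.9, -2.5], [0, 0, -4], [0, 0, -4], [0, 0, -2], [0, 0, 0], [0, 0, 0]], "gripper": [4, 4, 4, 4, 4, 4, 4, 4, 4, 4, 4]}}

```text
clock: 7.2
eef_pos: [0.469, -0.1578, 0.196]
eef_rot: [0.0, 0.739, -0.673, -0.0]
force: [0.7, -0.8, 0.2]
opening: 0.466
```

```bash
python3 - <<'E'
from st import *
st()
p,d=grab('side','s3.png')
im=p[200:320,260:400,::-1];cv2.imwrite('pics/s3z.png',cv2.resize(im,None,fx=5,fy=5,interpolation=cv2.INTER_CUBIC))
E
```

```text
t 7.2 pos [ 0.469  -0.1578  0.196 ] xang -1.477 z [-0.001  0.    -1.   ] F [ 0.7 -0.8  0.2] op 0.466
```

View pics/s3z.png

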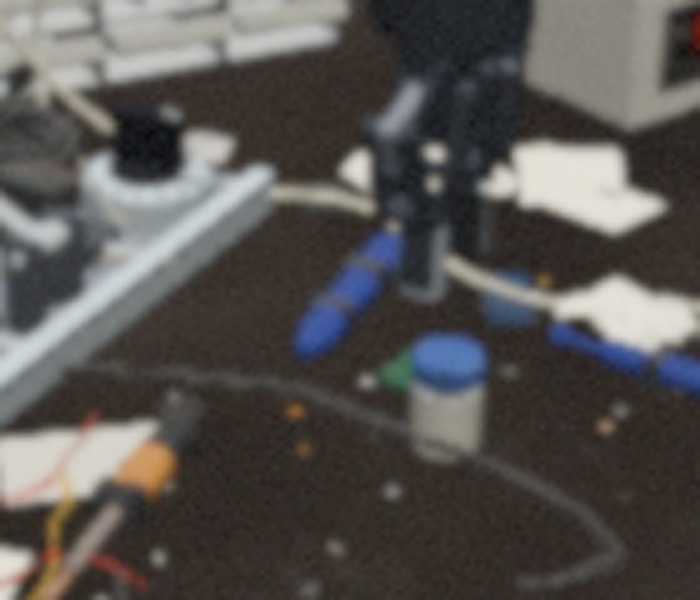

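Request:
{"method": "apply_moves", "body": {"rot": [[0, 0, 0], [0, 0, 0], [0, 0, 0], [0, 0, 0], [0, 0, 0], [0, 0, 0], [0, 0, 0], [0, 0, 0], [0, 0, 0], [0, 0, 0], [0, 0, 0], [0, 0, 0]], "travel": [[0, 0, -1.2], [0, 0, -1], [0, 0, 0], [0.5, 0.04, 0], [0.5, 0.04, 0], [0.5, 0.15, 0], [0.5, 0.15, 0], [0.5, 0.15, 0], [0.5, 0.15, 0], [0.5, 0.15, 0], [0.5, 0.15, 0], [0, 0, 0]], "gripper": [4, 4, 4, 4, 4, 4, 4, 4, 4, 4, 4, 4]}}

```text
clock: 8.45
eef_pos: [0.5096, -0.1481, 0.1737]
eef_rot: [-0.0, 0.739, -0.673, 0.0]
force: [-0.9, 0.5, -0.5]
opening: 0.464
```

```bash
cat > look.py <<'E'
from st import *
import sys
O=np.array([.5853,-.0420]);a=np.array([-.0896,.996]);n=np.array([.996,.0896])
def F(w): w=np.atleast_2d(w)[:,:2];return np.c_[(w-O)@n,(w-O)@a]*1e3
def look(tag):
    s=st();print('tcp F',F(s['eef_pos']).round(1))
    for c,(v0,v1,u0,u1) in (('top',(180,300,220,370)),('side',(200,340,220,400))):
        p,d=grab(c,f'{c}_{tag}.png');np.savez(f'{c}_{tag}.npz',p=p,d=d)
        cv2.imwrite(f'pics/{c}_{tag}z.png',cv2.resize(p[v0:v1,u0:u1,::-1],None,fx=4.2,fy=4.2,interpolation=cv2.INTER_CUBIC))
if __name__=='__main__': look(sys.argv[1])
E
python3 look.py a
```

```text
t 8.45 pos [ 0.5096 -0.1481  0.1737] xang -1.478 z [ 0.001  0.    -1.   ] F [-0.9  0.5 -0.5] op 0.464
tcp F [[-84.9 -98.9]]
```

View pics/side_az.png

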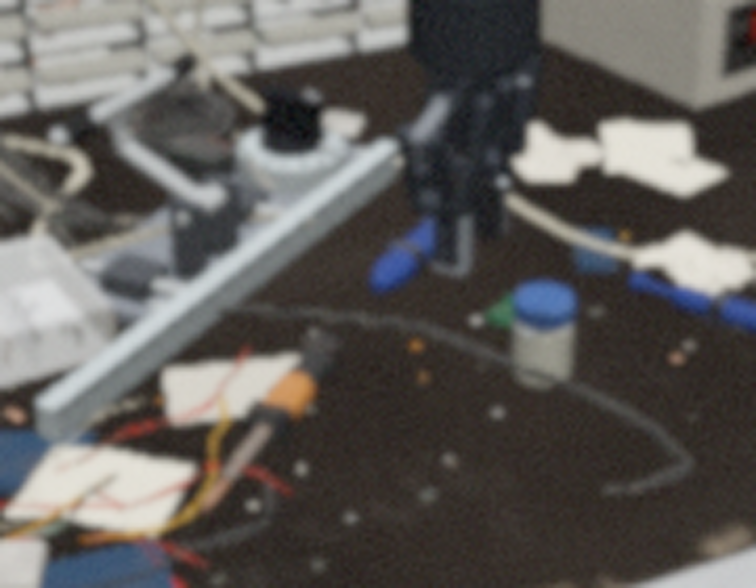

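View pics/top_az.png

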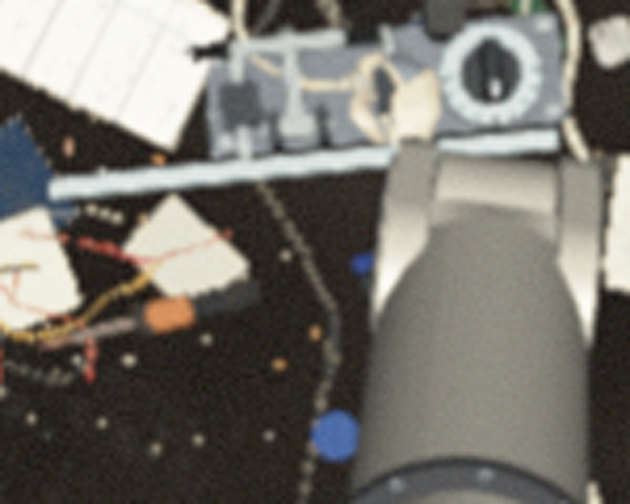

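Request:
{"method": "apply_moves", "body": {"rot": [[0, 0, 0], [0, 0, 0], [0, 0, 0], [0, 0, 0], [0, 0, 0], [0, 0, 0], [0, 0, 0], [0, 0, 0], [0, 0, 0]], "travel": [[0.5, 0.15, 0], [0.5, 0.15, 0], [0.5, 0.15, 0], [0.5, 0.15, 0], [0.5, 0.15, 0], [0.5, 0.15, 0], [0.5, 0.15, 0], [0.5, 0.15, 0], [0, 0, 0]], "gripper": [4, 4, 4, 4, 4, 4, 4, 4, 4]}}

```text
clock: 9.45
eef_pos: [0.5495, -0.1361, 0.1737]
eef_rot: [-0.0, 0.739, -0.673, 0.0]
force: [0.2, 0.3, 0.2]
opening: 0.473
```

```bash
python3 look.py b
```

```text
t 9.45 pos [ 0.5495 -0.1361  0.1737] xang -1.478 z [ 0.001  0.    -1.   ] F [0.2 0.3 0.2] op 0.473
tcp F [[-44.  -90.5]]
```

View pics/side_bz.png

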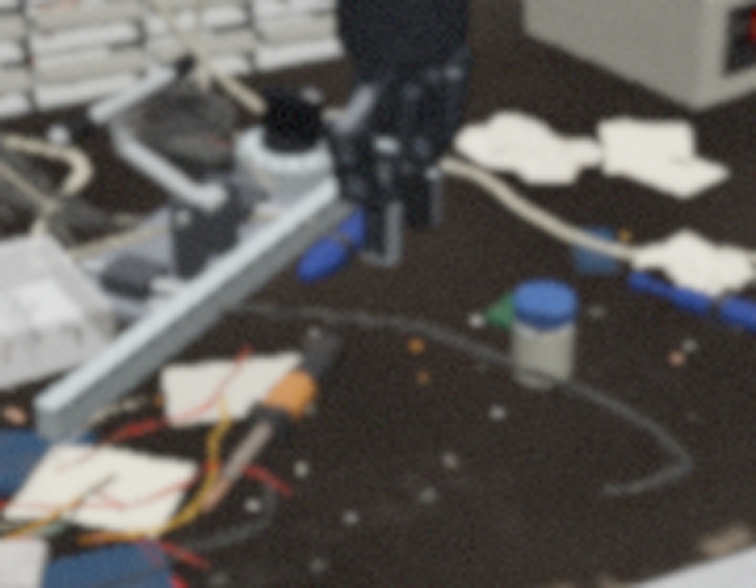

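View pics/top_bz.png

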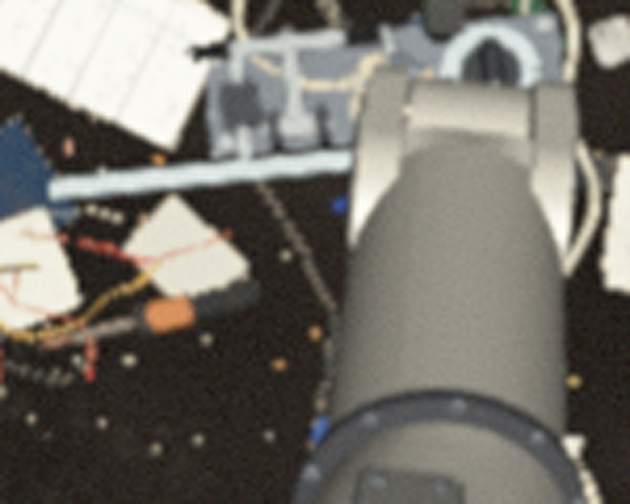

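Request:
{"method": "apply_moves", "body": {"rot": [[0, 0, 0], [0, 0, 0], [0, 0, 0], [0, 0, 0], [0, 0, 0]], "travel": [[0.25, 0.07, 0], [0.25, 0.07, 0], [0.2, 0.02, 0], [0.1, 0.01, 0], [0, 0, 0]], "gripper": [4, 4, 4, 4, 4]}}

```text
clock: 10.05
eef_pos: [0.557, -0.1347, 0.1737]
eef_rot: [-0.0, 0.739, -0.674, 0.0]
force: [-0.2, 0.9, -1.7]
opening: 0.471
```

```bash
python3 - <<'E'
from look import *
s=st();print(F(s['eef_pos']).round(1))
def mb(p):
    h=cv2.cvtColor(p,cv2.COLOR_RGB2HSV);return (h[...,0]>105)&(h[...,0]<128)&(h[...,1]>110)
p,d=grab('side','s4.png')
m=mb(p);m[:, :270]=0;m[:200]=0;m[272:]=0;m[:,345:]=0
uv=np.argwhere(m)[:,::-1];W=onplane('side',uv,.0095);f=F(W);print(len(uv),f.min(0),f.max(0),np.percentile(f,[5,50,95],axis=0))
p=np.load('top_b.npz')['p'];m=mb(p);m[:215]=0;m[240:]=0;m[:,:290]=0;m[:,320:]=0
uv=np.argwhere(m)[:,::-1];print('topb tip',F(onplane('top',uv,.0095)).round(1)[:6])
cv2.imwrite('pics/s4z.png',cv2.resize(cv2.imread('pics/s4.png')[200:290,260:360],None,fx=7,fy=6,interpolation=cv2.INTER_CUBIC))
E
```

```text
t 10.05 pos [ 0.557  -0.1347  0.1737] xang -1.478 z [ 0.  0. -1.] F [-0.2  0.9 -1.7] op 0.471
[[-36.5 -89.8]]
105 [-141.2673379  -187.37626487] [ 92.67892304 -12.67334026] [[-113.83920326  -87.05679623]
 [ -16.67134755  -46.55802747]
 [  -6.37403995  -19.81400967]]
topb tip [[-19.1 -21. ]
 [-19.4 -23.8]
 [-21.6 -17.9]
 [-21.9 -20.7]
 [-22.2 -23.5]
 [-24.5 -17.6]]
```

View pics/s4z.png

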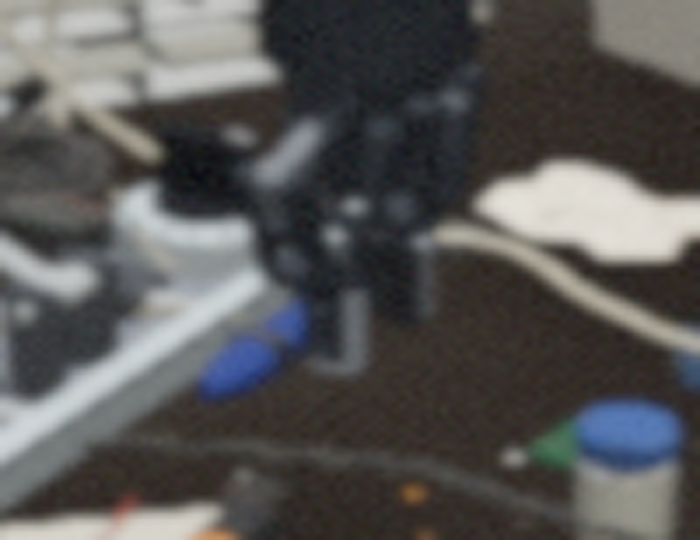

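Request:
{"method": "apply_moves", "body": {"rot": [[0, 0, 0], [0, 0, 0], [0, 0, 0]], "travel": [[0.1, 0.01, 0], [0.1, 0.01, 0], [0, 0, 0]], "gripper": [4, 4, 4]}}

```text
clock: 10.4
eef_pos: [0.5589, -0.1345, 0.1737]
eef_rot: [-0.0, 0.739, -0.674, 0.0]
force: [0.2, -0.5, -0.3]
opening: 0.467
```

```bash
python3 st.py
```

```text
t 10.4 pos [ 0.5589 -0.1345  0.1737] xang -1.478 z [ 0.  0. -1.] F [ 0.2 -0.5 -0.3] op 0.467
```

Request:
{"method": "apply_moves", "body": {"rot": [[0, 0, 0], [0, 0, 0]], "travel": [[0.1, 0.01, 0], [0.05, 0, 0]], "gripper": [4, 4]}}

```text
clock: 10.6
eef_pos: [0.5603, -0.1344, 0.1737]
eef_rot: [-0.0, 0.739, -0.674, -0.0]
force: [-0.6, -0.0, 0.1]
opening: 0.466
```

Request:
{"method": "apply_moves", "body": {"rot": [[0, 0, 0], [0, 0, 0]], "travel": [[0.05, 0, 0], [0, 0, 0]], "gripper": [4, 4]}}

```text
clock: 10.8
eef_pos: [0.5609, -0.1345, 0.1737]
eef_rot: [-0.0, 0.739, -0.674, 0.0]
force: [-0.2, 1.0, -0.1]
opening: 0.468
```

Request:
{"method": "apply_moves", "body": {"rot": [[0, 0, 0], [0, 0, 0]], "travel": [[0.1, 0.01, 0], [0, 0, 0]], "gripper": [4, 4]}}

```text
clock: 11.0
eef_pos: [0.5619, -0.1343, 0.1737]
eef_rot: [-0.0, 0.739, -0.674, 0.0]
force: [-0.6, -1.0, -0.1]
opening: 0.466
```

Request:
{"method": "apply_moves", "body": {"rot": [[0, 0, 0], [0, 0, 0]], "travel": [[0.07, 0.01, 0], [0, 0, 0]], "gripper": [4, 4]}}

```text
clock: 11.2
eef_pos: [0.5625, -0.1342, 0.1737]
eef_rot: [-0.0, 0.739, -0.674, -0.0]
force: [-1.8, -0.2, 0.3]
opening: 0.467
```

Request:
{"method": "apply_moves", "body": {"rot": [[0, 0, 0], [0, 0, 0]], "travel": [[0.05, 0, 0], [0, 0, 0]], "gripper": [4, 4]}}

```text
clock: 11.4
eef_pos: [0.5627, -0.1343, 0.1736]
eef_rot: [0.0, 0.739, -0.674, -0.0]
force: [-3.9, 0.2, 2.1]
opening: 0.467
```

```bash
python3 look.py c
```

```text
t 11.4 pos [ 0.5627 -0.1343  0.1736] xang -1.478 z [-0.001  0.    -1.   ] F [-3.9  0.2  2.1] op 0.467
tcp F [[-30.7 -89.9]]
```

View pics/side_cz.png

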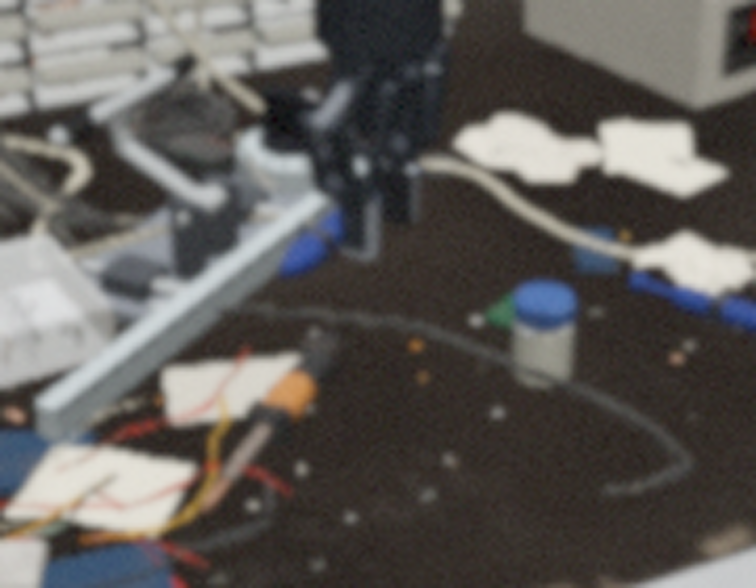

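View pics/top_cz.png

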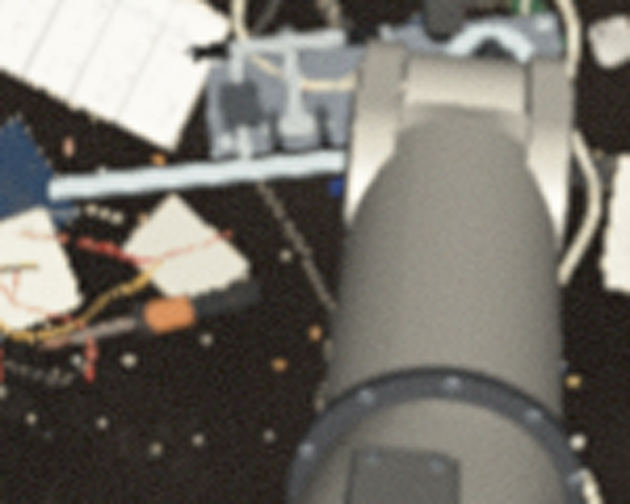

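Request:
{"method": "apply_moves", "body": {"rot": [[0, 0, 0], [0, 0, 0], [0, 0, 0], [0, 0, 0], [0, 0, 0], [0, 0, 0], [0, 0, 0], [0, 0, 0], [0, 0, 0], [0, 0, 0], [0, 0, 0], [0, 0, 0]], "travel": [[-1, -0.09, 0], [-2, -0.2, 0], [0, 0, 4], [0, 0, 4], [-1.8, 4, 0], [-1.8, 4, 0], [-1.9, 4.2, 0], [-1.9, 4.2, 0], [0, 0, -4], [0, 0, -3], [0, 0, -1], [0, 0, 0]], "gripper": [4, 4, 4, 4, 4, 4, 4, 4, 4, 4, 4, 4]}}

```text
clock: 12.7
eef_pos: [0.4585, 0.0267, 0.1731]
eef_rot: [0.001, 0.739, -0.674, -0.001]
force: [0.1, -1.7, -0.9]
opening: 0.465
```

```bash
python3 look.py d
```

```text
t 12.7 pos [0.4585 0.0267 0.1731] xang -1.478 z [-0.002 -0.    -1.   ] F [ 0.1 -1.7 -0.9] op 0.465
tcp F [[-120.2   79.8]]
```

View pics/side_dz.png

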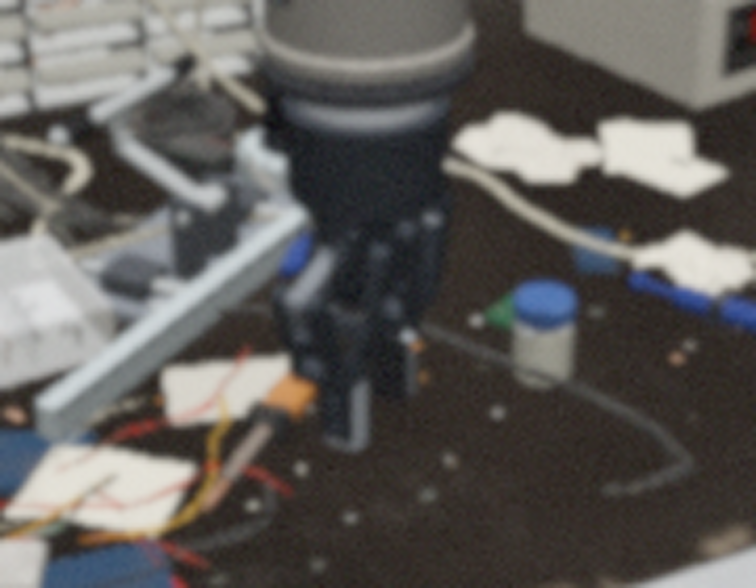

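View pics/top_dz.png

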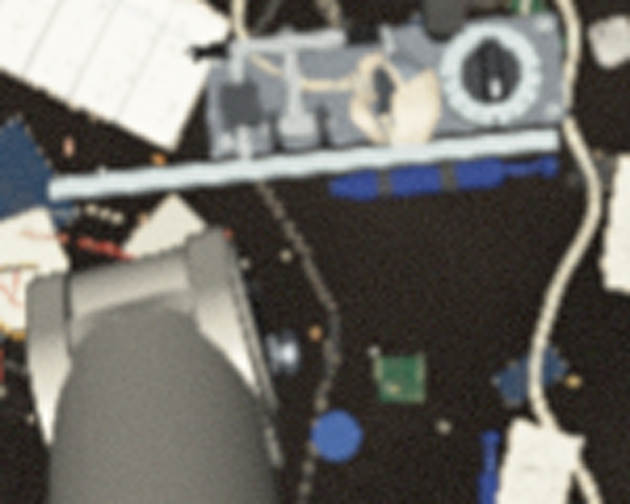

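Request:
{"method": "apply_moves", "body": {"rot": [[0, 0, 0], [0, 0, 0], [0, 0, 0], [0, 0, 0], [0, 0, 0], [0, 0, 0], [0, 0, 0], [0, 0, 0], [0, 0, 0], [0, 0, 0], [0, 0, 0]], "travel": [[0.5, 0.04, 0], [0.5, 0.04, 0], [0.5, 0.04, 0], [0.5, -0.1, 0], [0.5, -0.1, 0], [0.5, -0.1, 0], [0.5, -0.1, 0], [0.5, -0.1, 0], [0.5, -0.1, 0], [0.5, -0.1, 0], [0, 0, 0]], "gripper": [4, 4, 4, 4, 4, 4, 4, 4, 4, 4, 4]}}

```text
clock: 13.9
eef_pos: [0.5097, 0.0209, 0.1737]
eef_rot: [-0.0, 0.739, -0.674, 0.0]
force: [-0.8, -0.2, 0.3]
opening: 0.47
```

```bash
python3 look.py e
```

```text
t 13.9 pos [0.5097 0.0209 0.1737] xang -1.478 z [ 0.001  0.    -1.   ] F [-0.8 -0.2  0.3] op 0.47
tcp F [[-69.7  69.4]]
```

View pics/side_ez.png

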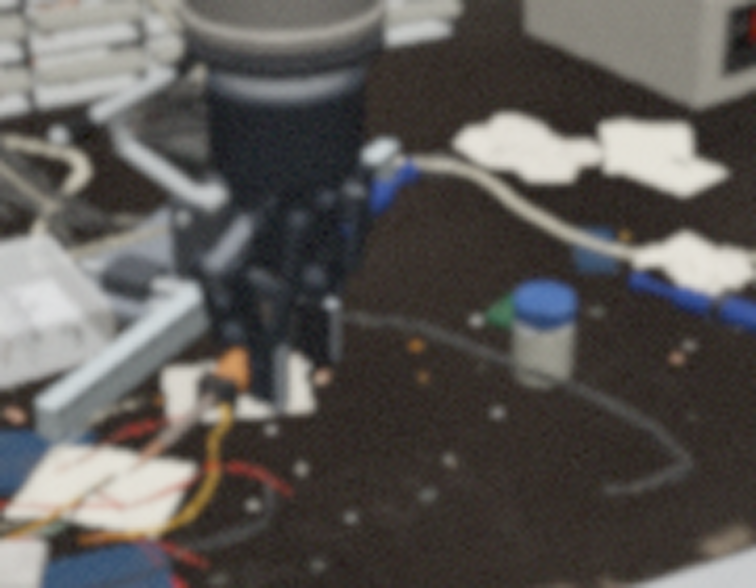

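View pics/top_ez.png

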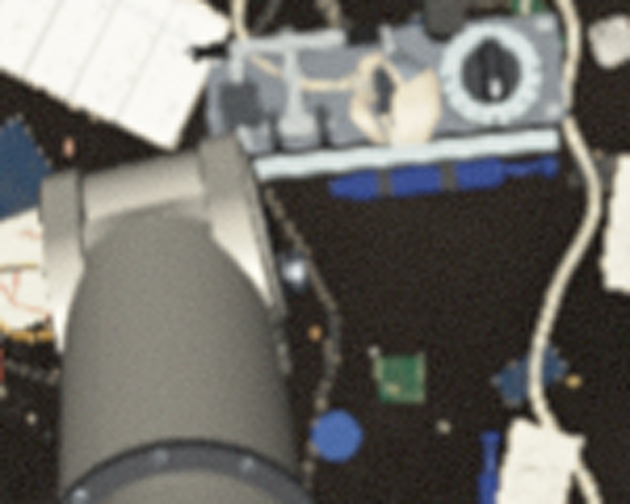

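Request:
{"method": "apply_moves", "body": {"rot": [[0, 0, 0], [0, 0, 0], [0, 0, 0], [0, 0, 0], [0, 0, 0], [0, 0, 0], [0, 0, 0], [0, 0, 0], [0, 0, 0]], "travel": [[0.5, -0.1, 0], [0.5, -0.1, 0], [0.5, -0.1, 0], [0.5, -0.1, 0], [0.5, -0.1, 0], [0.4, -0.1, 0], [0.2, 0.02, 0], [0.1, 0.01, 0], [0, 0, 0]], "gripper": [4, 4, 4, 4, 4, 4, 4, 4, 4]}}

```text
clock: 14.9
eef_pos: [0.5411, 0.0154, 0.1737]
eef_rot: [-0.0, 0.739, -0.674, 0.0]
force: [-0.2, 0.0, 0.3]
opening: 0.467
```

```bash
python3 look.py f
```

```text
t 14.9 pos [0.5411 0.0154 0.1737] xang -1.478 z [ 0.  0. -1.] F [-0.2  0.   0.3] op 0.467
tcp F [[-38.9  61.1]]
```

View pics/side_fz.png

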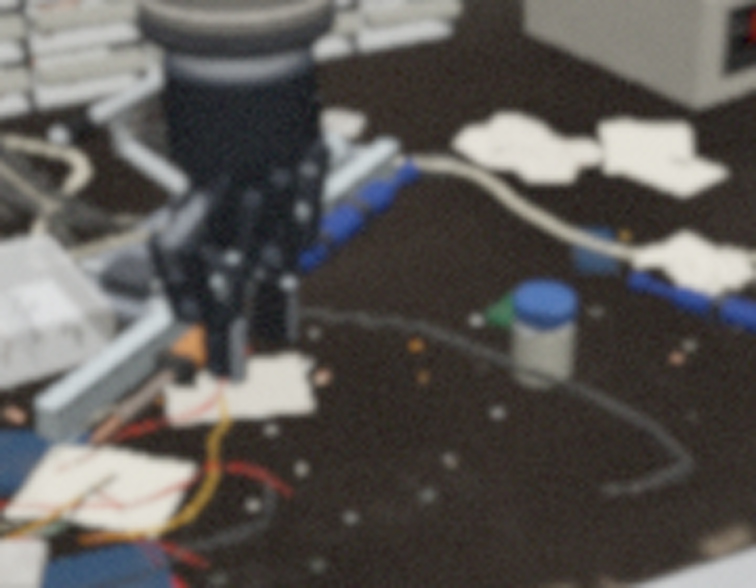

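Request:
{"method": "apply_moves", "body": {"rot": [[0, 0, 0], [0, 0, 0], [0, 0, 0], [0, 0, 0]], "travel": [[0.2, 0.02, 0], [0.2, 0.02, 0], [0.1, 0.01, 0], [0, 0, 0]], "gripper": [4, 4, 4, 4]}}

```text
clock: 15.4
eef_pos: [0.5462, 0.0159, 0.1737]
eef_rot: [-0.0, 0.739, -0.674, 0.0]
force: [0.0, -0.6, -0.1]
opening: 0.472
```

Request:
{"method": "apply_moves", "body": {"rot": [[0, 0, 0], [0, 0, 0]], "travel": [[0.1, 0.01, 0], [0, 0, 0]], "gripper": [4, 4]}}

```text
clock: 15.6
eef_pos: [0.5471, 0.0159, 0.1737]
eef_rot: [-0.0, 0.739, -0.674, 0.0]
force: [-0.4, -0.6, 0.4]
opening: 0.468
```

Request:
{"method": "apply_moves", "body": {"rot": [[0, 0, 0], [0, 0, 0]], "travel": [[0.05, 0, 0], [0, 0, 0]], "gripper": [4, 4]}}

```text
clock: 15.8
eef_pos: [0.5474, 0.0159, 0.1737]
eef_rot: [0.0, 0.739, -0.674, -0.0]
force: [-3.2, -0.4, 1.1]
opening: 0.465
```

Request:
{"method": "apply_moves", "body": {"rot": [[0, 0, 0], [0, 0, 0], [0, 0, 0], [0, 0, 0], [0, 0, 0], [0, 0, 0], [0, 0, 0], [0, 0, 0], [0, 0, 0], [0, 0, 0], [0, 0, 0], [0, 0, 0]], "travel": [[-1, -0.09, 0], [-2, -0.2, 0], [0, 0, 4], [0, 0, 4.5], [0, -4, 4], [0, -4.5, 4], [0, -4.5, 0], [0, -4.5, 0], [0, -4.5, 0], [0, -4.5, 0], [0, -4, 0], [0, 0, 0]], "gripper": [4, 4, 4, 4, 0, 0, 0, 0, 0, 0, 0, 0]}}

```text
clock: 17.0
eef_pos: [0.5156, -0.2852, 0.3271]
eef_rot: [0.001, 0.737, -0.676, 0.001]
force: [-0.6, 0.7, 0.2]
opening: -0.0
```

```bash
python3 look.py g
```

```text
t 17.0 pos [ 0.5156 -0.2852  0.3271] xang -1.485 z [-0.    -0.002 -1.   ] F [-0.6  0.7  0.2] op -0.0
tcp F [[ -91.2 -235.9]]
```

View pics/side_gz.png

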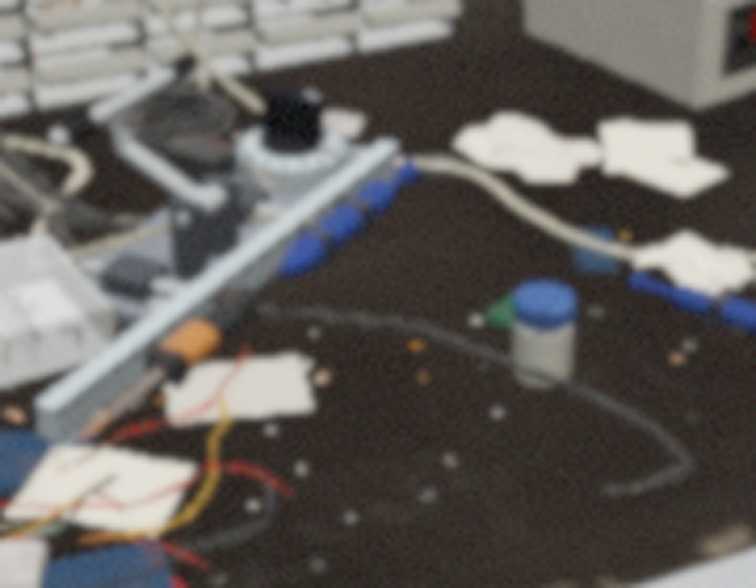

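View pics/top_gz.png

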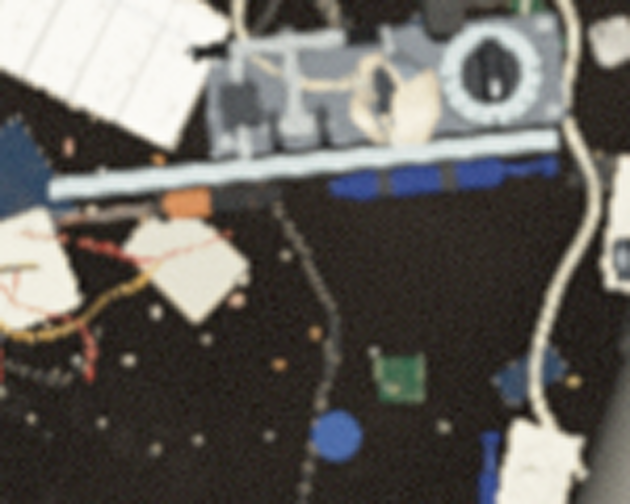

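```bash
cat > meas.py <<'E'
from look import *
from fence import fence
def meas(tag):
    s=np.load(f'top_{tag}.npz');p,d=s['p'],s['d'];vv,uu=np.mgrid[0:480,0:640]
    P=cloud('top',d,np.c_[uu.ravel(),vv.ravel()]).reshape(480,640,3);Z=P[...,2]
    c,_,nn,yaw=fence(P,p);print('fence mid F',F(c),'yaw',yaw)
    f=F(P.reshape(-1,3)).reshape(480,640,2);fx,fy=f[...,0],f[...,1]
    k=(Z>.05)&(Z<.08)&(fx>30)&(fx<85)&(fy<-103)&(fy>-165)
    W=onplane('top',np.argwhere(k)[:,::-1],.063)[:,:2];vx,vy=cv2.fitLine(W.astype(np.float32),cv2.DIST_L2,0,.01,.01).ravel()[:2];print('knob q',np.arctan2(vy*np.sign(vx),abs(vx))-yaw,k.sum())
    h=cv2.cvtColor(p,cv2.COLOR_RGB2HSV)
    b=(h[...,0]>105)&(h[...,0]<128)&(h[...,1]>110)&(fx>-45)&(fx<5)&(fy<0)&(fy>-185)
    i=(Z>.013)&(fx>-40)&(fx<-3)&(fy>0)&(fy<110)
    for nm,m in(('pump',b),('iron',i)):
        g=F(onplane('top',np.argwhere(m)[:,::-1],.0125))
        vx,vy,x0,y0=cv2.fitLine(g.astype(np.float32),cv2.DIST_HUBER,0,.1,.01).ravel()
        print(nm,len(g),'fy range',g[:,1].min(),g[:,1].max(),'fx pct',np.percentile(g[:,0],[3,50,97]),'ang',-vx/vy)
    kb=(Z>.085)&(Z<.16)&(fx>-60)&(fx<110)&(abs(fy)<70);print('keeper hi',kb.sum(),f[kb].mean(0),P[kb][:,2].mean())
    j=(h[...,0]>100)&(h[...,0]<125)&(h[...,1]>90)&(fx<-150)&(fx>-220)&(abs(fy)<40)
    print('jar',F(onplane('top',np.argwhere(j)[:,::-1],.045)).mean(0),j.sum())
if __name__=='__main__': meas(sys.argv[1])
E
python3 meas.py g
```

```text
n 549 t [-0.16871688 -0.16776028  0.16776028  0.16831891] e [-0.00598497  0.00602758] area/len width 0.01293201794117647
fence mid F [[ 5.88284449 -1.02999316]] yaw 0.08908936
knob q 0.003884375 71
pump 233 fy range -168.52708645665845 -18.814202238290427 fx pct [-20.8518748  -12.135721    -4.28965673] ang 0.006177341
iron 181 fy range 17.162506409217436 108.13242345445347 fx pct [-19.99259078 -11.15222867  -3.15622178] ang 0.03522751
keeper hi 209 [74.48719785 -0.86779882] 0.10714768336371105
jar [-175.95194209   -5.69250268] 113
```

```bash
python3 - <<'E'
from look import *
s=np.load('top_g.npz');p,d=s['p'],s['d'];h=cv2.cvtColor(p,cv2.COLOR_RGB2HSV)
vv,uu=np.mgrid[0:480,0:640];g=F(onplane('top',np.c_[uu.ravel(),vv.ravel()],.012)).reshape(480,640,2);z=cloud('top',d,np.c_[uu.ravel(),vv.ravel()]).reshape(480,640,3)[...,2]
for y in range(15,175,8):
    m=(g[...,1]>y)&(g[...,1]<=y+8)&(g[...,0]<2)&(g[...,0]>-50)&(z>.0125)
    m2=(g[...,1]>y)&(g[...,1]<=y+8)&(g[...,0]<0)&(g[...,0]>-40)&(h[...,1]>90)&(p[...,0]>110)
    print(y,m.sum(),np.round([g[...,0][m].min(),g[...,0][m].mean(),g[...,0][m].max()],1) if m.any() else '', m2.sum(),g[...,0][m2].mean().round(1) if m2.any() else '')
cv2.imwrite('pics/gi.png',cv2.resize(p[205:245,225:300,::-1],None,fx=10,fy=10,interpolation=cv2.INTER_CUBIC))
E
```

```text
15 14 [-48.9 -10.7   1.7] 0 
23 20 [-19.8  -9.9   0.1] 0 
31 23 [-30.7 -11.1   0.9] 0 
39 17 [-18.1  -8.8   1.5] 0 
47 19 [-17.8  -9.9   1.8] 1 -34.3
55 15 [-17.  -10.2  -2.7] 1 -36.9
63 19 [-38.8 -10.3   1.2] 16 -12.3
71 21 [-21.2 -10.9   1.8] 20 -12.7
79 19 [-20.3 -11.6  -2.9] 20 -12.0
87 24 [-22.  -11.2   0.7] 18 -11.3
95 19 [-21.4  -9.5   1.6] 3 -10.2
103 6 [-14.9 -10.5   1.9] 0 
111 2 [-14.1 -12.7 -11.3] 0 
119 8 [-13.5  -7.2   1.4] 0 
127 8 [-15.4  -9.6   2. ] 4 -37.1
135 5 [-14.6 -13.1 -11.2] 6 -35.6
143 5 [-10.9  -3.5   0.9] 7 -30.4
151 5 [-43.4 -13.2   1.5] 3 -26.1
159 3 [-42.8 -18.4  -0.5] 3 -26.8
167 5 [-48.1 -36.7 -22.3] 0
```

View pics/gi.png

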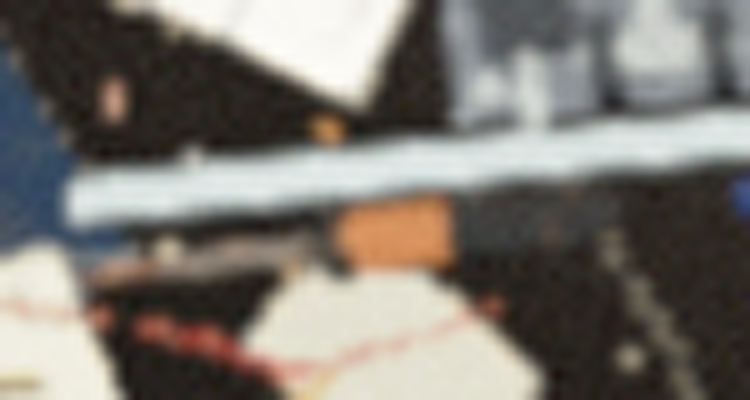

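Request:
{"method": "apply_moves", "body": {"rot": [[0, 0, 0], [0, 0, 0], [0, 0, 0], [0, 0, 0], [0, 0, 0], [0, 0, 0], [0, 0, 0], [0, 0, 0]], "travel": [[2.5, 3.1, 0], [2.5, 3.1, 0], [2.5, 3.1, 0], [2.5, 3.1, 0], [2.5, 3.1, 0], [2.5, 3.1, 0], [2.5, 3.1, 0], [0, 0, 0]], "gripper": [0, 0, 0, 0, 0, 0, 0, 0]}}

```text
clock: 17.9
eef_pos: [0.6943, -0.0547, 0.3268]
eef_rot: [-0.002, 0.742, -0.67, -0.001]
force: [-1.2, 0.1, 0.6]
opening: 0.001
```

```bash
python3 look.py h
```

```text
t 17.9 pos [ 0.6943 -0.0547  0.3268] xang -1.469 z [ 0.001  0.003 -1.   ] F [-1.2  0.1  0.6] op 0.001
tcp F [[107.4 -22.4]]
```

View pics/side_h.png

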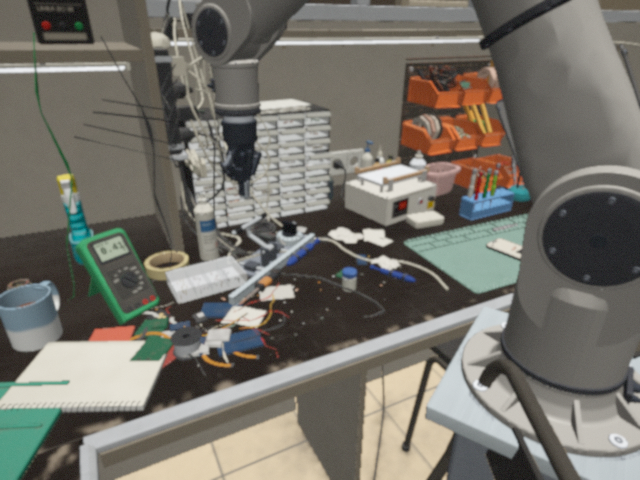

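Request:
{"method": "apply_moves", "body": {"rot": [[0, 0, 0], [0, 0, 0], [0, 0, 0]], "travel": [[0, -1.2, -2], [0, 0, -4], [0, 0, 0]], "gripper": [0, 0, 0]}}

```text
clock: 18.3
eef_pos: [0.69, -0.0753, 0.2629]
eef_rot: [0.002, 0.739, -0.674, -0.003]
force: [-0.9, -0.6, -1.3]
opening: 0.001
```

```bash
python3 - <<'E'
from look import *
s=st();print(F(s['eef_pos']))
p,d=grab('side');cv2.imwrite('pics/i.png',cv2.resize(p[140:270,190:320,::-1],None,fx=5,fy=4.5,interpolation=cv2.INTER_CUBIC))
E
```

```text
t 18.3 pos [ 0.69   -0.0753  0.2629] xang -1.479 z [-0.007 -0.    -1.   ] F [-0.9 -0.6 -1.3] op 0.001
[[101.26060035 -42.56815494]]
```

View pics/i.png

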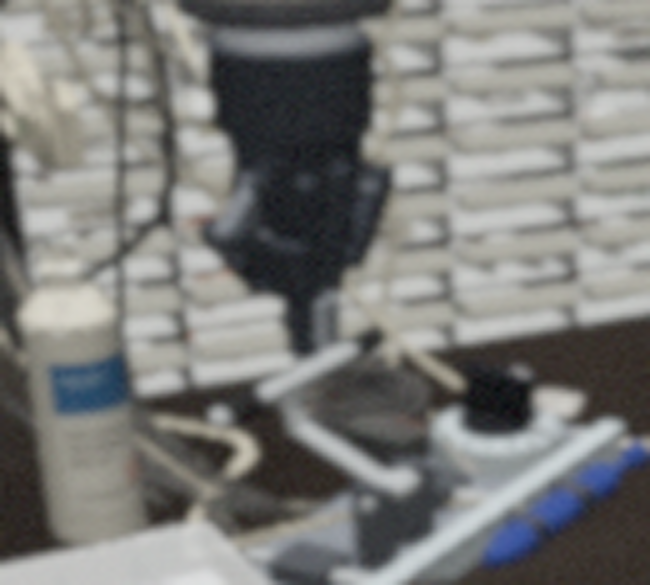

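Request:
{"method": "apply_moves", "body": {"rot": [[0, 0, 0], [0, 0, 0], [0, 0, 0], [0, 0, 0], [0, 0, 0], [0, 0, 0]], "travel": [[-1, -0.09, 0], [-1, -0.09, 0.4], [-1, -0.09, 0.6], [-1, -0.09, 0.3], [-1, -0.09, 0.2], [0, 0, 0]], "gripper": [0, 0, 0, 0, 0, 0]}}

```text
clock: 18.95
eef_pos: [0.6411, -0.0795, 0.2832]
eef_rot: [0.0, 0.739, -0.674, 0.0]
force: [-0.7, -0.8, -0.4]
opening: 0.002
```

```bash
cat > k.py <<'E'
from look import *
s=st();print(F(s['eef_pos']))
p,d=grab('side');cv2.imwrite('pics/%s.png'%sys.argv[1],cv2.resize(p[140:290,200:340,::-1],None,fx=5,fy=4,interpolation=cv2.INTER_CUBIC))
E
python3 k.py k1
```

```text
t 18.95 pos [ 0.6411 -0.0795  0.2832] xang -1.479 z [-0. -0. -1.] F [-0.7 -0.8 -0.4] op 0.002
[[ 52.1907285  -42.38936781]]
```

View pics/k1.png

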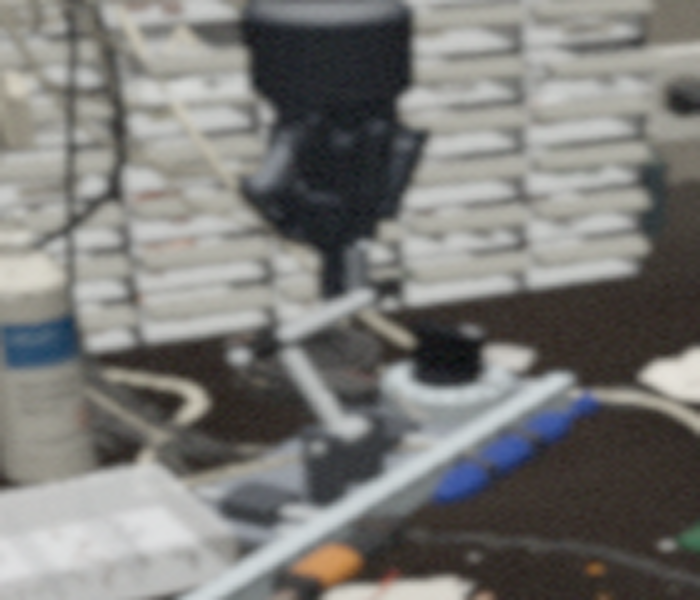

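Request:
{"method": "apply_moves", "body": {"rot": [[0, 0, 0], [0, 0, 0], [0, 0, 0], [0, 0, 0], [0, 0, 0], [0, 0, 0], [0, 0, 0], [0, 0, 0]], "travel": [[-1, -0.09, -0.5], [-1, -0.09, -0.3], [-1, -0.09, -0.3], [-1, -0.09, -0.5], [-1, -0.09, -0.7], [-0.9, -0.08, -0.8], [-0.6, -0.05, -0.6], [0, 0, 0]], "gripper": [0, 0, 0, 0, 0, 0, 0, 0]}}

```text
clock: 19.8
eef_pos: [0.5766, -0.0851, 0.2442]
eef_rot: [0.001, 0.739, -0.674, -0.001]
force: [0.1, 0.1, 0.3]
opening: 0.004
```

```bash
python3 k.py k2
```

```text
t 19.8 pos [ 0.5766 -0.0851  0.2442] xang -1.478 z [-0.002  0.    -1.   ] F [0.1 0.1 0.3] op 0.004
[[-12.57689698 -42.14926448]]
```

View pics/k2.png

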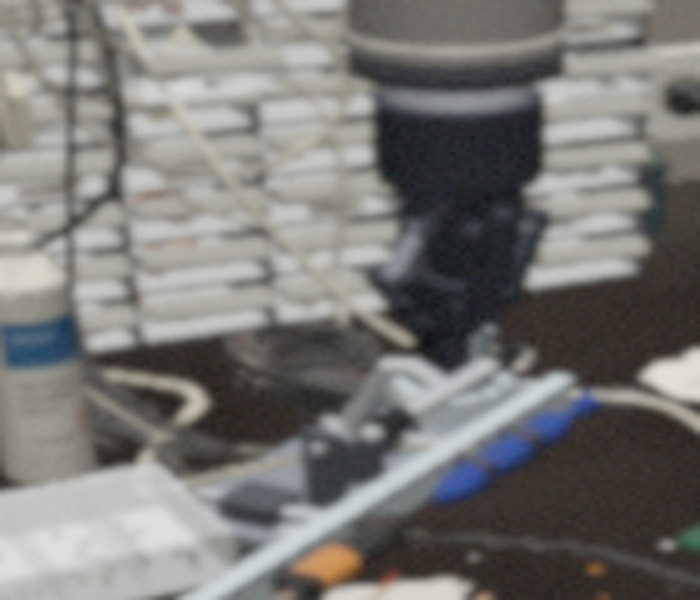

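Request:
{"method": "apply_moves", "body": {"rot": [[0, 0, 0], [0, 0, 0], [0, 0, 0], [0, 0, 0], [0, 0, 0], [0, 0, 0], [0, 0, 0], [0, 0, 0], [0, 0, 0]], "travel": [[-0.7, -0.06, -0.8], [0, 0, 0], [0.5, 0.04, 2], [0, 0, 3], [-1.2, -0.1, 0], [-1.3, -0.1, 0], [0, 0, -1.5], [0, 0, -1], [0, 0, 0]], "gripper": [0, 0, 0, 0, 0, 0, 0, 0, 0]}}

```text
clock: 20.75
eef_pos: [0.5492, -0.0872, 0.2602]
eef_rot: [0.001, 0.739, -0.674, -0.001]
force: [-1.1, -0.4, -1.1]
opening: 0.005
```

```bash
python3 k.py k3
```

```text
t 20.75 pos [ 0.5492 -0.0872  0.2602] xang -1.478 z [-0.004  0.    -1.   ] F [-1.1 -0.4 -1.1] op 0.005
[[-39.98982759 -41.79167825]]
```

View pics/k3.png

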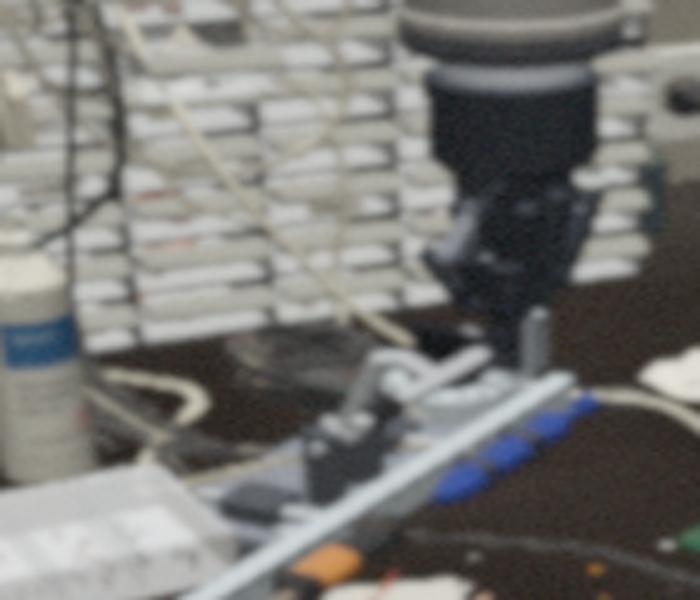

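```bash
python3 - <<'E'
from look import *
p,d=grab('side');vv,uu=np.mgrid[0:480,0:640];P=cloud('side',d,np.c_[uu.ravel(),vv.ravel()]).reshape(480,640,3)
f=F(P.reshape(-1,3)).reshape(480,640,2);Z=P[...,2]*1e3
for y in range(-65,65,10):
    m=(f[...,1]>y)&(f[...,1]<y+10)&(f[...,0]<10)&(f[...,0]>-70)&(Z>40)&(p.sum(2)>250)
    if m.any(): print(y,m.sum(),f[m].mean(0).round(1),Z[m].mean().round(1),Z[m].max().round(1))
E
```

```text
-65 7 [-60.  -61.8] 361.9 381.2
-55 25 [-56.9 -48.9] 247.4 382.5
-45 67 [-50.5 -38.7] 165.3 383.2
-35 76 [-46.9 -30.9] 182.4 383.2
-25 86 [-38.1 -18.8] 250.8 381.2
-15 292 [-44.3  -9.1] 297.0 530.0
-5 1102 [-41.9   1. ] 318.3 522.3
5 1011 [-34.6  10.6] 420.9 516.1
15 272 [-56.4  16.7] 410.0 514.6
25 11 [-26.9  29.9] 99.8 102.3
35 9 [-27.2  38.4] 100.6 103.8
45 2 [-20.5  52.2] 102.6 102.7
55 19 [-26.1  61.9] 99.6 103.9
```

Request:
{"method": "apply_moves", "body": {"rot": [[0, 0, 0], [0, 0, 0], [0, 0, 0], [0, 0, 0], [0, 0, 0], [0, 0, 0], [0, 0, 0], [0, 0, 0]], "travel": [[0, 0, 3], [1, 0.09, 0], [1, 0.09, 0], [0, 0, -1.3], [-0.8, -0.07, -1.1], [-0.6, -0.05, -1.3], [-0.4, -0.04, -1.4], [0, 0, 0]], "gripper": [0, 0, 0, 0, 0, 0, 0, 0]}}

```text
clock: 21.65
eef_pos: [0.5503, -0.0871, 0.2383]
eef_rot: [0.002, 0.739, -0.674, -0.002]
force: [-0.7, -0.1, -0.3]
opening: -0.0
```

```bash
python3 k.py k4
```

```text
t 21.65 pos [ 0.5503 -0.0871  0.2383] xang -1.478 z [-0.005  0.    -1.   ] F [-0.7 -0.1 -0.3] op -0.0
[[-38.89316333 -41.73835841]]
```

View pics/k4.png

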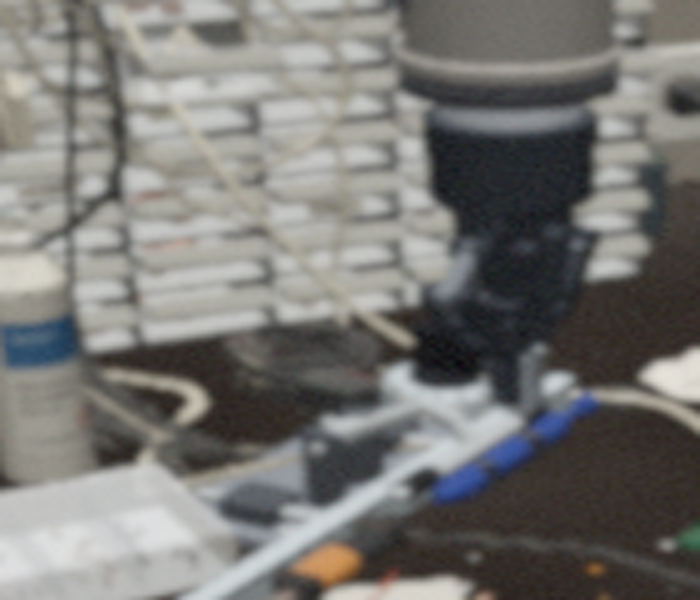

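Keeper follows, now roughly half down. Continue pressing.

Request:
{"method": "apply_moves", "body": {"rot": [[0, 0, 0], [0, 0, 0], [0, 0, 0], [0, 0, 0], [0, 0, 0], [0, 0, 0]], "travel": [[-0.1, 0, -1.2], [0, 0, -1.1], [0.2, 0.02, -0.7], [0.1, 0.01, -0.5], [0, 0, -0.2], [0, 0, 0]], "gripper": [0, 0, 0, 0, 0, 0]}}

```text
clock: 22.3
eef_pos: [0.5546, -0.0866, 0.204]
eef_rot: [0.0, 0.739, -0.674, -0.0]
force: [-0.4, 0.9, 0.1]
opening: -0.001
```

```bash
python3 k.py k5
```

```text
t 22.3 pos [ 0.5546 -0.0866  0.204 ] xang -1.478 z [-0.  0. -1.] F [-0.4  0.9  0.1] op -0.001
[[-34.61824632 -41.66989852]]
```

View pics/k5.png

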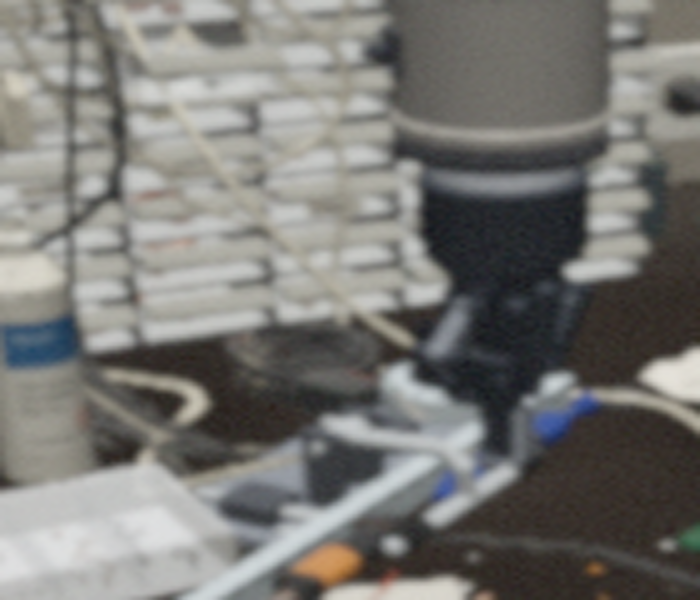

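Request:
{"method": "apply_moves", "body": {"rot": [[0, 0, 0], [0, 0, 0], [0, 0, 0]], "travel": [[-0.2, 0, -0.3], [0, 0, -0.2], [0, 0, 0]], "gripper": [0, 0, 0]}}

```text
clock: 22.65
eef_pos: [0.5524, -0.0867, 0.1992]
eef_rot: [-0.0, 0.739, -0.674, -0.0]
force: [-0.2, -0.1, 0.3]
opening: -0.0
```

Request:
{"method": "apply_moves", "body": {"rot": [[0, 0, 0], [0, 0, 0]], "travel": [[0, 0, -0.1], [0, 0, 0]], "gripper": [0, 0]}}

```text
clock: 22.85
eef_pos: [0.5526, -0.0867, 0.1984]
eef_rot: [-0.0, 0.739, -0.674, 0.0]
force: [0.9, 0.4, 2.4]
opening: -0.002
```

Request:
{"method": "apply_moves", "body": {"rot": [[0, 0, 0], [0, 0, 0]], "travel": [[0, 0, -0.1], [0, 0, 0]], "gripper": [0, 0]}}

```text
clock: 23.05
eef_pos: [0.5527, -0.0867, 0.1979]
eef_rot: [-0.0, 0.739, -0.674, 0.0]
force: [-2.9, 0.4, 15.3]
opening: -0.002
```

Request:
{"method": "apply_moves", "body": {"rot": [[0, 0, 0], [0, 0, 0], [0, 0, 0], [0, 0, 0], [0, 0, 0], [0, 0, 0], [0, 0, 0], [0, 0, 0], [0, 0, 0], [0, 0, 0]], "travel": [[0, 0, 1], [0, 0, 4], [0, 0, 4], [0, 0, 4], [-1, -4.5, 0], [-1, -4.5, 0], [-1, -4.5, 0], [-1, -4.5, 0], [-1, -4.5, 0], [0, 0, 0]], "gripper": [0, 0, 0, 0, 0, 0, 0, 0, 0, 0]}}

```text
clock: 24.05
eef_pos: [0.4997, -0.3179, 0.3277]
eef_rot: [0.001, 0.736, -0.676, 0.001]
force: [-0.2, -0.6, -1.1]
opening: 0.001
```

```bash
python3 look.py z; python3 meas.py z
```

```text
t 24.05 pos [ 0.4997 -0.3179  0.3277] xang -1.486 z [-0.001 -0.002 -1.   ] F [-0.2 -0.6 -1.1] op 0.001
tcp F [[-110.  -267.2]]
n 531 t [-0.16865819 -0.16783721  0.16783721  0.16837843] e [-0.00603943  0.00606019] area/len width 0.012508017352941178
fence mid F [[ 5.87454594 -1.08884996]] yaw 0.08924468
knob q -0.0033629462 72
pump 232 fy range -168.22787457326686 -18.814202238290427 fx pct [-20.8191266  -12.15139109  -4.56640084] ang 0.0073997695
iron 276 fy range 1.2606079911156036 107.60069920370337 fx pct [-38.06516205 -15.00976862  -3.27814606] ang -0.13248532
keeper hi 0 [nan nan] nan
jar [-175.96364625   -5.9071264 ] 109meas.py:17: RuntimeWarning: Mean of empty slice.
  kb=(Z>.085)&(Z<.16)&(fx>-60)&(fx<110)&(abs(fy)<70);print('keeper hi',kb.sum(),f[kb].mean(0),P[kb][:,2].mean())
  ret = um.true_divide(
  ret = ret.dtype.type(ret / rcount)
```

View pics/side_zz.png

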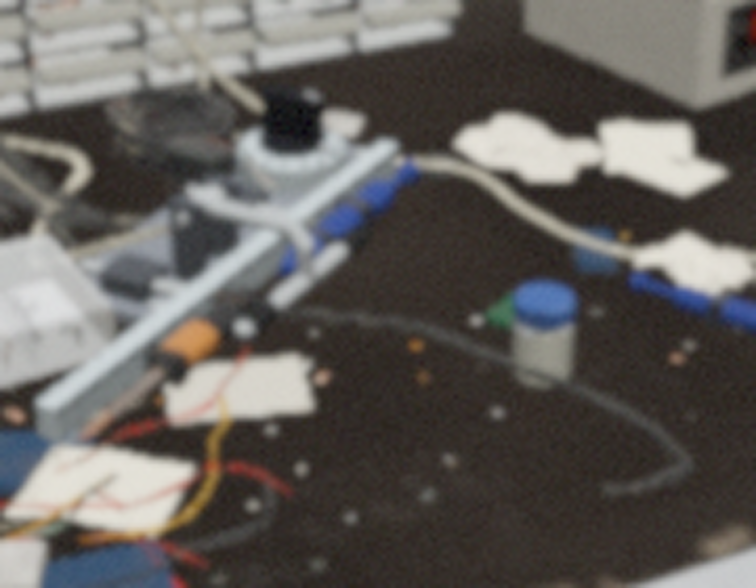

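View pics/top_zz.png

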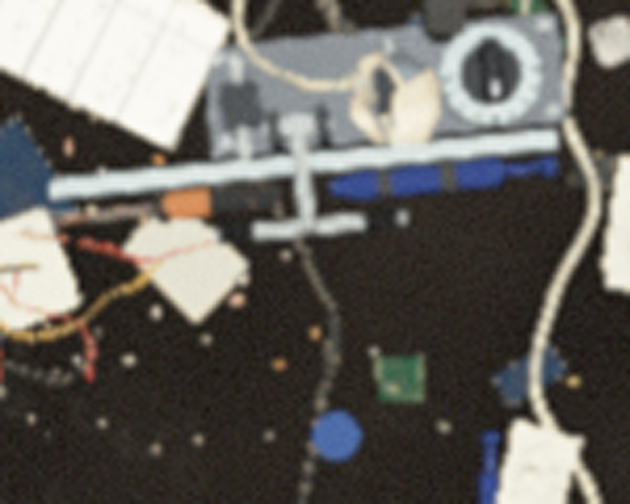

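```bash
python3 - <<'E'
from look import *
for c in('top','side'):
    s=np.load(f'{c}_z.npz');p,d=s['p'],s['d'];vv,uu=np.mgrid[0:480,0:640];P=cloud(c,d,np.c_[uu.ravel(),vv.ravel()]).reshape(480,640,3)
    f=F(P.reshape(-1,3)).reshape(480,640,2);Z=P[...,2]*1e3
    for lo,hi in((-60,-10),(10,60)):
        m=(f[...,1]>lo)&(f[...,1]<hi)&(f[...,0]<-27)&(f[...,0]>-50)&(Z>14)&(Z<60)&(p.sum(2)>300)
        print(c,m.sum(),f[m].mean(0).round(1),Z[m].mean().round(1),Z[m].max().round(1))
# other objects moved? compare first/last top depth
a=np.load('top0.npz');b=np.load('top_z.npz');df=(abs(a['d']-b['d'])>.01)&(a['d']>0)&(b['d']>0)
df=cv2.morphologyEx(df.astype(np.uint8),cv2.MORPH_OPEN,np.ones((3,3)));n,l,s,c=cv2.connectedComponentsWithStats(df);print(s[1:][s[1:,4]>12])
E
```

```text
top 35 [-35.6 -22.9] 23.5 30.7
top 39 [-36.   26.6] 24.5 31.7
side 39 [-37.5 -25.2] 22.2 26.2
side 37 [-38.2  26.3] 22.5 25.5
[[  265   187    28    20   174]
 [  294   186    19     5    81]
 [  331   188     9     9    42]
 [  336   195     9     9    45]
 [  251   203   389   277 36034]
 [  322   211    31     6   102]
 [  271   213    46    25   365]
 [  339   216     8     5    30]
 [  258   219    16     4    50]
 [  232   220    25     6    81]
 [  325   221     8     4    29]
 [  334   220     6     4    19]
 [  309   223     6     4    22]
 [  316   222     7     4    26]
 [  252   225    20     8    82]
 [  234   226    17     4    56]
 [  277   226     7     4    25]
 [  330   243    16     8    86]
 [  268   246    14     8    79]
 [  311   246    17     9    88]
 [  251   250    16     9    97]
 [  227   413    41    49   686]
 [  230   459    20    21   310]]
```

Keeper is on its stop, tools are flush, the knob is at zero, and nothing else in the scene moved. Handing in.

```bash
python3 -c "
from plant import env
print(env.close_job())"
```

```text
the job is handed in; nothing more can be done
None
```

The job is done and was handed in at about 24 s of the 72 s allowed, with the arm clear of everything. I followed the order asked:

1. **Knob:** I gripped the bar and turned it by about −1.15 rad to the zero mark.
2. **Tools:** I slid the larger pump, then the iron, along the bench against the fence. I stopped each at 3–4 N contact, under the 12 N at which the fence slips.
3. **Keeper:** I swung it over and pressed it onto its stop; the force there was about 15 N.

The last checks from the camera images:

| Item | Reading |
|---|---|
| Knob angle | within about ±0.004 rad of zero |
| Fence | not pushed back |
| Pump | lies at y −168 to −19 mm, angle to the fence about 0.007 rad, tip left |
| Iron | butt end at about y +17 mm, tip left |
| Keeper bar | about 36–38 mm in front of the zero face; top 22–25 mm over the bench (25 expected when down) |
| Jar | less than 1 mm from where it stood before |
| Reel and charger | no change in the before-and-after depth comparison |

- **Iron alignment:** the angle readings disagreed, from about 0.017 to 0.035 rad, or 1–3 mm over the handle. I took the smaller ones as nearer the truth and left it. The final automatic reading for the iron was spoilt by the keeper bar, so its figures date from just before the keeper was swung down; the last picture shows it still flush.
- **Keeper swing:** the first pass let the bar drag back up slightly as the fingers lifted, so I repositioned and pressed again.

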